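Load the shaker block and clamp it down crisscross

TASK

Stand every sample jar on the bench upright and fully home in its own bore of the shaker's block (any bore), then hang the clamp plate over both guide pins so that it lies flat on the four support posts. Then tighten its four wing knobs clockwise in two passes, in each pass going crisscross (any knob, the one diagonally opposite it, then the other two): the first pass turns every knob about half way (45 degrees, wing diagonal), and only then the second pass turns each to its stop (a quarter turn in all, wing across the plate). Leave all knobs slack until the plate is on, and do not disturb the two bottles and the tip box standing by.

Things in the scene. Friction and masses are not known exactly. Their poses are not given: they have to be found in the camera images.
- shaker: Bench shaker, fixed: white housing 250 x 150 mm, on it an aluminium block 210 x 120 mm with its top 78 mm above the bench. Origin: centre of the underside, on the bench; x along the long side, z up. Four round bores in a row at x = -63, -21, 21, 63 mm, y = 0. Two guide pins at x = +-92 mm, y = 0. Four support posts at x = +-92, y = +-45 mm.
- bore0 (a point): Centre of the mouth of a round blind bore, 37 mm wide, 20 mm deep, at the level of the block's top.
- bore1 (a point): Centre of the mouth of a round blind bore, 37 mm wide, 20 mm deep, at the level of the block's top.
- bore2 (a point): Centre of the mouth of a round blind bore, 37 mm wide, 20 mm deep, at the level of the block's top.
- bore3 (a point): Centre of the mouth of a round blind bore, 37 mm wide, 20 mm deep, at the level of the block's top.
- pin0 (a point): Tip of one of the two upright steel guide pins (at x = -92 mm of the shaker; the other is alike at x = +92 mm): 10 mm thick, tapered over the top 5 mm to 4 mm, tip 129 mm above the bench.
- seat (a point): Midpoint between the tops of the four steel support posts (16 mm thick, flat tops 116 mm above the bench) on which the clamp plate lies when hung; the centre of its underside is then here. Axes as the shaker's.
- plate: Clamp plate, loose, about 0.44 kg: aluminium, 215 x 125 x 6 mm, flat on the bench at first. Origin: centre of its underside; x along the long side, z up. Two through holes, 12.5 mm, at x = +-92 mm, y = 0 go over the guide pins (either way round). A black wing knob on each corner, a black handle bar in the middle. Hung, its flat underside clears jars that are fully home by 4 mm.
- plate_handle (a point): Middle of the plate's handle bar, 35 mm above its underside, over its centre of mass. The bar is 64 mm long along the plate's x, 14 mm wide, 20 mm high (23 to 43 mm above the underside).
- knob_a (a joint): Turn (rad) of the wing knob at x = +92, y = +45 mm of the plate, diagonally opposite knob_c: 0 fully slack, growing clockwise seen from above, 1.57 at its stop (fully tight). At 0 its wing lies along the plate's long side, half way (0.79) it lies diagonally, at the stop it lies across the plate. It stays where it is left (friction 0.06 N m) and does not rise or sink.
- grip_a (a point): Grip point of knob_a, on its axis, 34 mm above the plate's underside. x along its wing: wing 40 mm long, 12 mm thick, from 11 to 45 mm above the plate's underside, with a 28 mm round foot below it. The point turns with the knob.
- knob_b (a joint): Turn (rad) of the wing knob at x = +92, y = -45 mm of the plate, diagonally opposite knob_d: 0 fully slack, growing clockwise seen from above, 1.57 at its stop (fully tight). At 0 its wing lies along the plate's long side, half way (0.79) it lies diagonally, at the stop it lies across the plate. It stays where it is left (friction 0.06 N m) and does not rise or sink.
- grip_b (a point): Grip point of knob_b, on its axis, 34 mm above the plate's underside. x along its wing: wing 40 mm long, 12 mm thick, from 11 to 45 mm above the plate's underside, with a 28 mm round foot below it. The point turns with the knob.
- knob_c (a joint): Turn (rad) of the wing knob at x = -92, y = -45 mm of the plate, diagonally opposite knob_a: 0 fully slack, growing clockwise seen from above, 1.57 at its stop (fully tight). At 0 its wing lies along the plate's long side, half way (0.79) it lies diagonally, at the stop it lies across the plate. It stays where it is left (friction 0.06 N m) and does not rise or sink.
- grip_c (a point): Grip point of knob_c, on its axis, 34 mm above the plate's underside. x along its wing: wing 40 mm long, 12 mm thick, from 11 to 45 mm above the plate's underside, with a 28 mm round foot below it. The point turns with the knob.
- knob_d (a joint): Turn (rad) of the wing knob at x = -92, y = +45 mm of the plate, diagonally opposite knob_b: 0 fully slack, growing clockwise seen from above, 1.57 at its stop (fully tight). At 0 its wing lies along the plate's long side, half way (0.79) it lies diagonally, at the stop it lies across the plate. It stays where it is left (friction 0.06 N m) and does not rise or sink.
- grip_d (a point): Grip point of knob_d, on its axis, 34 mm above the plate's underside. x along its wing: wing 40 mm long, 12 mm thick, from 11 to 45 mm above the plate's underside, with a 28 mm round foot below it. The point turns with the knob.
- jar0_mid (a point): Centre (half-way up) of a sample jar: amber glass with a white screw cap as wide as the jar, 32 mm thick, 54 mm tall, about 60 g, bottom-heavy, foot tapered to 27 mm over the lowest 4 mm, standing on the bench at first; z up its axis. None if this jar is absent. Fully home in a bore its centre is 85 mm above the bench and 34 mm of it stand out of the block.
- jar1_mid (a point): Centre (half-way up) of a sample jar: amber glass with a white screw cap as wide as the jar, 32 mm thick, 54 mm tall, about 60 g, bottom-heavy, foot tapered to 27 mm over the lowest 4 mm, standing on the bench at first; z up its axis. None if this jar is absent. Fully home in a bore its centre is 85 mm above the bench and 34 mm of it stand out of the block.
- jar2_mid (a point): Centre (half-way up) of a sample jar: amber glass with a white screw cap as wide as the jar, 32 mm thick, 54 mm tall, about 60 g, bottom-heavy, foot tapered to 27 mm over the lowest 4 mm, standing on the bench at first; z up its axis. None if this jar is absent. Fully home in a bore its centre is 85 mm above the bench and 34 mm of it stand out of the block.
- jar3_mid (a point): Centre (half-way up) of a sample jar: amber glass with a white screw cap as wide as the jar, 32 mm thick, 54 mm tall, about 60 g, bottom-heavy, foot tapered to 27 mm over the lowest 4 mm, standing on the bench at first; z up its axis. None if this jar is absent. Fully home in a bore its centre is 85 mm above the bench and 34 mm of it stand out of the block.
- tipbox: Bystander: pipette tip box, 82 x 117 x 79 mm, origin under its centre.
- reagent: Bystander: glass bottle, 64 mm wide, 130 mm tall, origin under its centre.
- stain: Bystander: small amber bottle, 44 mm wide, 75 mm tall, origin under its centre.
There are look-alikes about, which are no part of the job. Several things have the shape of the plate; the one meant has the colours described above.

How it is judged:
By the outcome, as a careful person would: the job done as asked, in the order asked, and still so for the second after the job is handed in, with the robot touching nothing.
Of jar0, jar1, jar2, jar3 only 2 to 4 are there at a start; the rules pass over those that are not, and their reading is None.
At some moment in a run one of jar0, jar1, jar2, jar3, plate may be knocked a few centimetres aside while the robot is not near it.
It also fails if it takes over 210 s, if anything falls off the work surface, if the arm or the gripper's body presses on something with over 40 N, if the wrist force passes 120 N, or if a joint passes its speed limit or range.

ROBOT

A 6-joint arm with a two-finger parallel gripper is mounted at the origin on the work surface. World frame = base frame: x ahead of the robot, y to its left, z up, the work surface at z = 0. Lengths are in m, angles in rad, forces in N, time in s.
With the tool pointing down it reaches from about 0.35 to 0.8 m from the base axis. Payload 7.3 kg.
Tool frame: the origin (TCP) lies midway between the tips of the shut fingers; the grasp point (between the pads) lies r.pinch_z behind it (r.pinch_z is the distance from the TCP to the grasp point, in m); y points along the fingers, z is the direction in which the jaws open and shut, and the axes are right-handed (so a half turn about y gives the same grasp; the last joint's range is limited). The gripper opens to 85 mm and grips with 20 to 120 N. Pads are 22 mm wide; open, the fingers measure 114 mm over their backs; the gripper's body (76 mm by 85 mm) begins 54 mm behind the grasp point. The pads swing forward as they close: fully open they stand 13 mm farther back than shut.
Start: joints at [-0.146, 0.342, 1.524, -0, 1.275, -0.146], TCP at [0.525, 0, 0.231] pointing down, gripper open.
Joint ranges: [-2.53, 2.53], [-0.77, 2.02], [0.04, 2.7], [-1, 4.14], [0.28, 2.66], [-3.11, 3.11]. Speed limits (rad/s): [2.57, 2.57, 3.14, 3.14, 3.14, 3.14].

INTERFACE

Orientations are given as a rotation vector (axis times angle).
In Python, from plant import r, eyes, find_in, tip_of gives the robot as it stands.
- The arm moves only by the shell command python3 -m crank 'ROWS'. ROWS is JSON, one flat list of numbers, 5 for each row, row after row: the finger opening in m, from 0 to 0.0854, then the shift along the tool's x, y, z in m, then the turn about the tool's y in rad. A call has 1 to 10 rows; each row shifts and turns the commanded pose from where the row before left it, along the tool's axes as they then stand; what a row does not reach is not made up. A row lasts 1/8 s, in which the tool goes at most 62.5 mm and 10.7 degrees, less where a joint would pass 70% of its speed; a pose out of reach is approached as far as the arm can. A call is refused whole if a number of a shift passes 0.0625 or a number of a turn 0.188, either way. A call with a gripper value outside its range is refused whole. The fingers move at their own pace and stop on an object; the grip force is fixed at half the most. Time passes only in rows, so rows that do not move let the fingers close. It gives the time, the measured TCP pose, the force and the opening at its end, in the units of the state.
- r.state(): the state, without advancing time (a new reading comes with each control period).
- eyes.snapshot(name): name is "scene" or "side" or "wrist"; returns a dict with "frame" (420x560x3 uint8, red, green, blue), "range_z" (420x560 float32, m along the optical axis (not along the pixel's ray), 0 where there is no reading), "mtx" (3x3 intrinsics, pixels), "eye" and "rotation" of the camera in the world; the wrist camera has in their place "tool_from_camera" (4x4, takes a point from camera to tool coordinates, whose origin is the TCP and whose axes are the tool frame's). Camera axes: x right, y down, z forward; pixel columns grow to the right and rows downward; lengths in m; the calibration is good to about 2 mm. A picture is of the moment at which its call begins: read the wrist's pose just before it.
- r.sign_off(): hands the job in, once; it reports no verdict.
Trained networks look in the newest picture that a camera, given by its name, has taken for a name from the list of things; names that differ only in an ending like _2 or _b are one class to them, and where a whole thing is asked for, a point or a joint stands for the part that bears it (a point fixed in the world has none). Each returns a list of dicts, best first, with "conf" (0 to 1); they miss things now and then, are a little off and sometimes report something else, mostly with a low value. They report only what shows in the picture. A call takes as long as a camera call. They do not tell look-alikes from the thing itself.
- find_in(query, camera): "at" ([x, y, z] in m, in the coordinates of the camera as it stood for that picture, good to about 4 mm: the middle of the surface that is visible of it).
- tip_of(query, camera): "at" ([x, y, z] in m, in the coordinates of the camera as it stood for that picture, good to about 4 mm: a listed point, or the origin of a listed thing).
The state is a dict: "time": time; "q": joint angles; "qd": joint speeds; "joint_efforts": joint torques, N m; "tcp_pos": TCP position; "tool_rot": TCP orientation; "wrist_force": force on the tool from outside, world axes, zero at the start; "torque": the same for the moment, N m; "opening": opening from 0.0 (shut) to 1.0 (fully open).
Only numpy, scipy, OpenCV 4.12 (cv2) and the standard library are available. Lean on these libraries where they do the work, as an engineer would, in place of code of your own. Each camera call takes 0.05 s, during which the arm holds its last target.

## Working session

There is one attempt and no reset: what is moved stays moved. The work goes in short steps, Python scripts to look and compute and a shell command to move; the robot and the scene stay as the last step left them, time stands still between calls to the robot, and variables do not carry over. Pictures are saved under pics/ and viewed, and the job is handed in when it is done.

```bash
ls; mkdir -p pics
cat > h.py <<'E'
import numpy as np, cv2
from plant import r, eyes, find_in, tip_of
from scipy.spatial.transform import Rotation as R
def save(s,n): cv2.imwrite('pics/'+n+'.png', s['frame'][:,:,::-1])
def campose(name,s,st=None):
    if name!='wrist': return np.array(s['rotation']),np.array(s['eye'])
    T=np.eye(4);T[:3,:3]=R.from_rotvec(st['tool_rot']).as_matrix();T[:3,3]=st['tcp_pos']
    T=T@np.array(s['tool_from_camera']);return T[:3,:3],T[:3,3]
def snap(name):
    st=r.state();s=eyes.snapshot(name);Rm,t=campose(name,s,st);return s,Rm,t
def w2p(s,Rm,t,p):
    c=Rm.T@(np.array(p)-t);u=s['mtx']@c;return u[:2]/u[2]
def cloud(s,Rm,t):
    z=s['range_z'];v,u=np.mgrid[:z.shape[0],:z.shape[1]];K=s['mtx']
    P=np.stack([(u-K[0,2])/K[0,0]*z,(v-K[1,2])/K[1,1]*z,z],-1)
    W=P@Rm.T+t;W[z==0]=np.nan;return W
E
python3 - <<'E'
from h import *
st=r.state();print(st['time'],st['tcp_pos'],st['tool_rot'],r.pinch_z,st['opening'],R.from_rotvec(st['tool_rot']).as_matrix().round(3))
for c in ['scene','side','wrist']:
    s,Rm,t=snap(c);save(s,c+'0');print(c,t.round(3),Rm.round(2).tolist(),s['mtx'][0,0])
    for q in ['shaker','plate','plate_handle','seat','pin0','bore0','jar0_mid','knob_a','tipbox','reagent','stain']:
        for d in tip_of(q,c):
            p=Rm@np.array(d['at'])+t;print(' ',q,round(d['conf'],2),p.round(3),w2p(s,Rm,t,p).round())
E
```

```text
pics
0.0 [5.24569363e-01 8.33389143e-05 2.30595884e-01] [-1.21020345  1.21049113 -1.20830114] 0.0187 0.9961820538975632 [[-0.    -0.002  1.   ]
 [-1.     0.    -0.   ]
 [-0.    -1.    -0.002]]
scene [0.937 0.691 1.045] [-0.81, -2.67, 0.99] 517.861990683472Traceback (most recent call last):
  File "<stdin>", line 7, in <module>
  File "h.py", line 12, in w2p
    c=Rm.T@(np.array(p)-t);u=s['mtx']@c;return u[:2]/u[2]
                             ~~~~~~~~^~
ValueError: matmul: Input operand 1 does not have enough dimensions (has 0, gufunc core with signature (n?,k),(k,m?)->(n?,m?) requires 1)
```

```bash
sed -i "s/return np.array(s\['rotation'\]),/return R.from_rotvec(s['rotation']).as_matrix(),/" h.py
python3 - <<'E'
from h import *
for c in ['scene','side','wrist']:
    s,Rm,t=snap(c);save(s,c+'0');print(c,t.round(3),s['mtx'][0,0])
    for q in ['shaker','plate','plate_handle','seat','pin0','bore0','jar0_mid','knob_a','tipbox','reagent','stain']:
        for d in tip_of(q,c):
            p=Rm@np.array(d['at'])+t;print(' ',q,round(d['conf'],2),p.round(3),w2p(s,Rm,t,p).round())
E
```

```text
scene [0.937 0.691 1.045] 517.861990683472
  shaker 0.82 [ 0.533 -0.228 -0.002] [218. 178.]
  plate 0.98 [ 0.526  0.213 -0.001] [315. 291.]
  plate 0.98 [ 0.226  0.31  -0.001] [439. 260.]
  plate 0.63 [ 0.237 -0.242 -0.003] [302. 135.]
  plate_handle 0.94 [0.223 0.307 0.034] [442. 250.]
  plate_handle 0.58 [ 0.233 -0.248  0.036] [303. 124.]
  seat 0.66 [ 0.533 -0.228  0.117] [214. 147.]
  seat 0.44 [0.786 0.149 0.001] [203. 327.]
  pin0 0.89 [ 0.444 -0.248  0.128] [239. 127.]
  pin0 0.55 [0.424 0.19  0.034] [345. 256.]
  bore0 0.93 [ 0.556 -0.23   0.073] [208. 162.]
  bore0 0.74 [ 0.597 -0.22   0.077] [196. 169.]
  bore0 0.65 [ 0.474 -0.236  0.074] [233. 148.]
  bore0 0.61 [ 0.515 -0.234  0.078] [221. 154.]
  jar0_mid 0.51 [ 0.452 -0.025  0.023] [284. 206.]Traceback (most recent call last):
  File "<stdin>", line 5, in <module>
ValueError: it knows: bore, grip, jar0_mid, jar1_mid, jar2_mid, jar3_mid, pin, plate, plate_handle, reagent, seat, shaker, stain, tipbox
```

View pics/scene0.png

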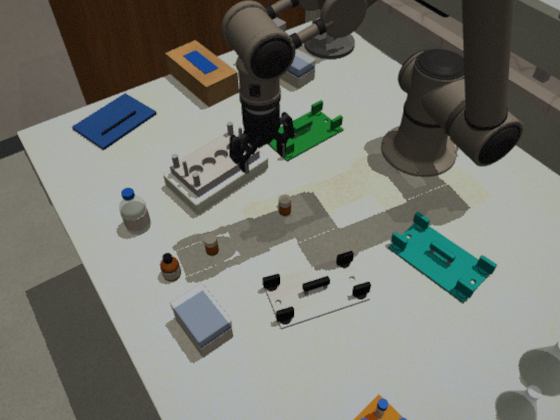

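Aluminium plate is at pixel (315,291). The look-alikes are the teal one at (440,258) and the green one at (303,130). Jars show at (285,205) and (211,244). The bystanders are the reagent (133,210), stain (170,266) and tip box (202,318). I'll use the other cameras to look for hidden jars.

Run:
```python
from h import *
for c in ['scene','side','wrist']:
    s,Rm,t=snap(c);save(s,c+'1');print(c,t.round(3),s['mtx'][0,0])
    for q in ['shaker','plate','plate_handle','seat','pin0','bore0','jar0_mid','jar1_mid','grip','tipbox','reagent','stain']:
        for d in tip_of(q,c):
            p=Rm@np.array(d['at'])+t;print(' ',q,round(d['conf'],2),p.round(3),w2p(s,Rm,t,p).round())
    for d in find_in('jar0_mid',c):
            p=Rm@np.array(d['at'])+t;print(' FIND jar',round(d['conf'],2),p.round(3),w2p(s,Rm,t,p).round())
s,Rm,t=snap('scene')
cv2.imwrite('pics/crop1.png',cv2.resize(s['frame'][180:340,140:390,::-1],None,fx=3,fy=3))
```

```text
scene [0.937 0.691 1.045] 517.861990683472
  shaker 0.92 [ 0.533 -0.229  0.002] [218. 177.]
  plate 0.82 [ 0.224  0.308 -0.002] [439. 259.]
  plate 0.76 [ 0.236 -0.244 -0.001] [302. 134.]
  plate 0.66 [ 0.523  0.214 -0.002] [316. 291.]
  plate_handle 0.85 [ 0.232 -0.246  0.031] [303. 125.]
  plate_handle 0.7 [0.525 0.211 0.033] [316. 283.]
  plate_handle 0.55 [0.222 0.308 0.037] [443. 249.]
  plate_handle 0.43 [ 0.456 -0.026  0.026] [282. 206.]
  seat 0.94 [ 0.537 -0.229  0.117] [212. 147.]
  pin0 0.81 [ 0.442 -0.249  0.129] [239. 126.]
  bore0 0.62 [ 0.513 -0.233  0.078] [221. 154.]
  bore0 0.61 [ 0.474 -0.236  0.078] [233. 147.]
  bore0 0.61 [ 0.601 -0.221  0.08 ] [194. 169.]
  jar0_mid 0.49 [ 0.455 -0.024  0.024] [283. 206.]
  jar1_mid 0.16 [ 0.454 -0.024  0.022] [283. 207.]
  grip 0.81 [0.165 0.387 0.036] [486. 261.]
  grip 0.79 [0.252 0.406 0.032] [465. 286.]
  grip 0.75 [0.607 0.144 0.03 ] [269. 280.]
  grip 0.72 [0.627 0.237 0.037] [285. 313.]
  grip 0.63 [0.286 0.226 0.037] [399. 238.]
  grip 0.59 [0.445 0.277 0.034] [361. 286.]
  grip 0.59 [0.198 0.214 0.033] [422. 220.]
  g
[... 2011 characters left out ...]
0.198 0.032] [251. 275.]
 FIND jar 0.49 [ 0.442 -0.012  0.038] [304. 228.]
wrist [0.523 0.067 0.374] 314.65484221344286
  shaker 0.85 [ 0.532 -0.228 -0.003] [285. 345.]
  shaker 0.42 [0.602 0.147 0.032] [360.  42.]
  plate 0.68 [ 0.783 -0.017  0.002] [493. 199.]
  seat 0.18 [ 0.452 -0.024  0.025] [216. 209.]
  jar0_mid 0.86 [ 0.451 -0.023  0.029] [214. 209.]
  jar1_mid 0.73 [0.602 0.147 0.032] [359.  41.]
  jar1_mid 0.31 [ 0.783  0.152 -0.004] [519.  45.]
  tipbox 0.61 [ 0.787 -0.201 -0.   ] [470. 330.]
  reagent 0.47 [ 0.531 -0.23   0.002] [284. 348.]
  stain 0.74 [ 0.778 -0.015  0.001] [489. 197.]
 FIND jar 0.45 [0.545 0.175 0.005] [300.  19.]
 FIND jar 0.26 [0.744 0.135 0.055] [520.  50.]
```

View pics/side1.png

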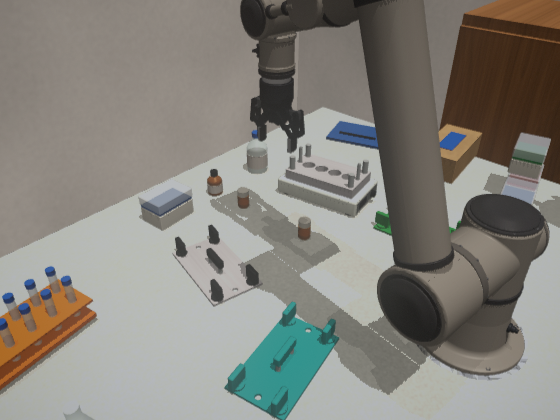

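View pics/wrist1.png

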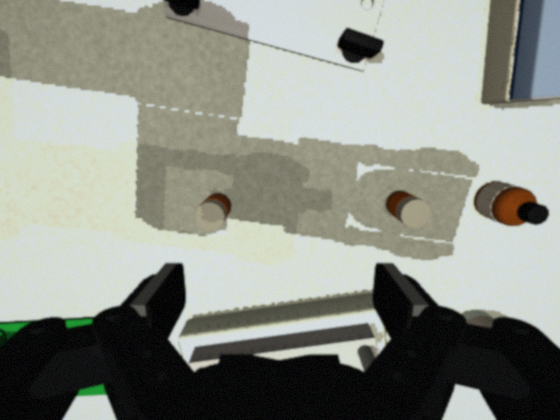

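View pics/crop1.png

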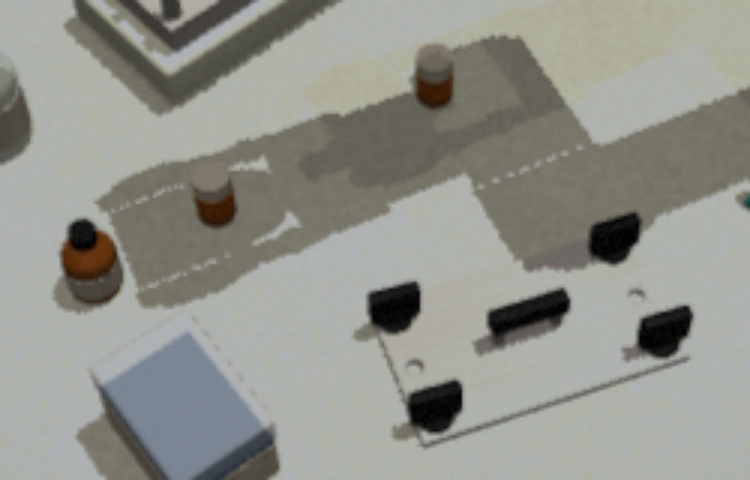

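```bash
cat >> h.py <<'E'
def jars(cams=('scene','side','wrist'),guess=((.452,-.024),(.671,-.021)),z0=0.046,z1=0.060):
    for c in cams:
        s,Rm,t=snap(c);W=cloud(s,Rm,t)
        for g in guess:
            m=(np.abs(W[...,0]-g[0])<.03)&(np.abs(W[...,1]-g[1])<.03)&(W[...,2]>z0)&(W[...,2]<z1)
            P=W[m]
            if len(P)<8: print(c,g,'few',len(P));continue
            zt=np.percentile(P[:,2],90);Q=P[P[:,2]>zt-.004]
            (cx,cy),rad=cv2.minEnclosingCircle(Q[:,:2].astype(np.float32)*1000)
            print(c,g,len(Q),'mean',Q.mean(0).round(4),'circ',round(cx/1000,4),round(cy/1000,4),round(rad,1))
def look(c,qs):
    s,Rm,t=snap(c)
    for q in qs:
        for d in tip_of(q,c):
            p=Rm@np.array(d['at'])+t;print(' ',c,q,round(d['conf'],2),p.round(4),w2p(s,Rm,t,p).round())
    return s,Rm,t
def state():
    st=r.state();M=R.from_rotvec(st['tool_rot']).as_matrix()
    print('t',round(st['time'],2),'tcp',np.round(st['tcp_pos'],4),'zaxis yaw',np.degrees(np.arctan2(M[1,2],M[0,2])).round(2),'ydown',M[:,1].round(3),'F',np.round(st['wrist_force'],1),'open',round(st['opening'],3),'q',np.round(st['q'],2))
    return st,M
def goto(x,y,z=None,yaw=None):
    "prints total tool-axis shift"
    st,M=state();p=np.array([x,y,st['tcp_pos'][2] if z is None else z])
    d=M.T@(p-np.array(st['tcp_pos']));print('shift tool xyz mm',(d*1000).round(1))
    if yaw is not None:
        cur=np.degrees(np.arctan2(M[1,2],M[0,2]));e=(yaw-cur+90)%180-90
        print('turn about tool y: %.3f rad (%.1f deg world yaw; or other way %.3f)'%(-np.radians(e),e,-np.radians(e-np.sign(e)*180)))
E
python3 - <<'E'
from h import *
jars()
for c in ['scene','side']: look(c,['jar0_mid','jar1_mid','bore0','seat'])
state()
E
```

```text
scene (0.452, -0.024) 76 mean [ 0.4525 -0.0213  0.0532] circ 0.4523 -0.0221 15.8
scene (0.671, -0.021) 85 mean [ 0.6707 -0.0191  0.0534] circ 0.6695 -0.0199 16.0
side (0.452, -0.024) 75 mean [ 0.4486 -0.0218  0.0548] circ 0.4505 -0.0232 17.2
side (0.671, -0.021) 60 mean [ 0.667  -0.0194  0.0546] circ 0.6639 -0.0202 18.6
wrist (0.452, -0.024) 675 mean [ 0.4499 -0.0239  0.0534] circ 0.4496 -0.0243 15.9
wrist (0.671, -0.021) 702 mean [ 0.6666 -0.0205  0.0534] circ 0.6669 -0.0212 16.1
  scene jar0_mid 0.74 [ 0.4544 -0.0219  0.025 ] [284. 207.]
  scene jar1_mid 0.48 [ 0.5155 -0.2302  0.0786] [221. 154.]
  scene bore0 0.81 [ 0.5992 -0.2207  0.0806] [195. 169.]
  scene bore0 0.79 [ 0.5512 -0.2265  0.0772] [210. 161.]
  scene bore0 0.67 [ 0.4744 -0.2359  0.0782] [233. 147.]
  scene bore0 0.64 [ 0.5279  0.2148 -0.0009] [315. 292.]
  scene bore0 0.58 [ 0.5144 -0.2324  0.0779] [221. 154.]
  scene seat 0.69 [ 0.5969 -0.2201  0.0782] [196. 169.]
  scene seat 0.63 [ 0.5376 -0.227   0.1184] [213. 148.]
  side jar0_mid 0.65 [0.7855 0.1536 0.0044] [168. 215.]
  side jar0_mid 0.63 [ 0.4499 -0.0249  0.0241] [304. 229.]
  side jar0_mid 0.5 [ 0.5365 -0.2293  0.1128] [328. 160.]
  side bore0 0.96 [ 0.5135 -0.2383  0.08  ] [336. 171.]
  side bore0 0.89 [ 0.5588 -0.2289  0.0757] [321. 169.]
  side bore0 0.71 [ 0.5964 -0.2215  0.0774] [309. 165.]
  side bore0 0.59 [ 0.4748 -0.2392  0.0764] [347. 177.]
  side seat 0.84 [ 0.5388 -0.2291  0.1132] [327. 159.]
t 3.3 tcp [0.525  0.     0.2313] zaxis yaw -0.0 ydown [ 0.  0. -1.] F [ 0.1  0.1 -1. ] open 1.0 q [-0.15  0.34  1.52  0.    1.28 -0.15]
```

```bash
python3 -m crank '[0.0854,0.0117,0,-0.0375,0, 0.0854,0.0117,0,-0.0375,0, 0.0854,0,0,0,-0.17, 0.0854,0,0,0,-0.17, 0.0854,0,0,0,-0.17, 0.0854,0,0,0,-0.17, 0.0854,0,0,0,-0.17, 0.0854,0,0,0,-0.17, 0.0854,0,0,0,-0.17, 0.0854,0,0,0,-0.17]'
python3 -m crank '[0.0854,0,0,0,-0.17, 0.0854,0,0,0,-0.168, 0.0854,0,0,0,0]'
python3 - <<'E'
from h import *
s,Rm,t=snap('wrist');save(s,'w2');s,_,_=snap('scene');save(s,'s2');s,_,_=snap('side');save(s,'d2')
jars()
goto(.450,-.0235,.15,97.3)
E
```

```text
time: 4.55
tcp_pos: [0.45, -0.0234, 0.2314]
tool_rot: [-1.565, 0.161, -0.161]
wrist_force: [1.1, -0.9, 0.7]
opening: 0.998
time: 4.92
tcp_pos: [0.45, -0.0234, 0.2314]
tool_rot: [-1.569, -0.099, 0.099]
wrist_force: [1.0, 0.9, 0.7]
opening: 1.001
scene (0.452, -0.024) 81 mean [ 0.4525 -0.0221  0.0531] circ 0.452 -0.0223 17.3
scene (0.671, -0.021) 93 mean [ 0.6703 -0.0195  0.0531] circ 0.6708 -0.0192 16.1
side (0.452, -0.024) 71 mean [ 0.4488 -0.022   0.0546] circ 0.4489 -0.0222 17.2
side (0.671, -0.021) 61 mean [ 0.6657 -0.0193  0.0545] circ 0.6663 -0.0194 17.2
wrist (0.452, -0.024) 708 mean [ 0.4487 -0.0251  0.0535] circ 0.449 -0.025 15.8
wrist (0.671, -0.021) 18 mean [ 0.652  -0.0204  0.0473] circ 0.6533 -0.0207 6.9
t 5.22 tcp [ 0.45   -0.0234  0.2313] zaxis yaw 97.21 ydown [ 0.  0. -1.] F [ 0.1 -0.4 -0.8] open 1.002 q [-0.22  0.21  1.71  0.    1.22 -1.92]
shift tool xyz mm [-0.  81.3 -0.1]
turn about tool y: -0.002 rad (0.1 deg world yaw; or other way 3.140)
```

```bash
cd pics; python3 -c "
import cv2,numpy as np
a=[cv2.resize(cv2.imread(f+'2.png'),(400,300)) for f in ['s','d','w']]
cv2.imwrite('m2.png',np.vstack([np.hstack(a[:2]),np.hstack([a[2],a[2]*0])]))"
```

```text
(no output)
```

View pics/m2.png

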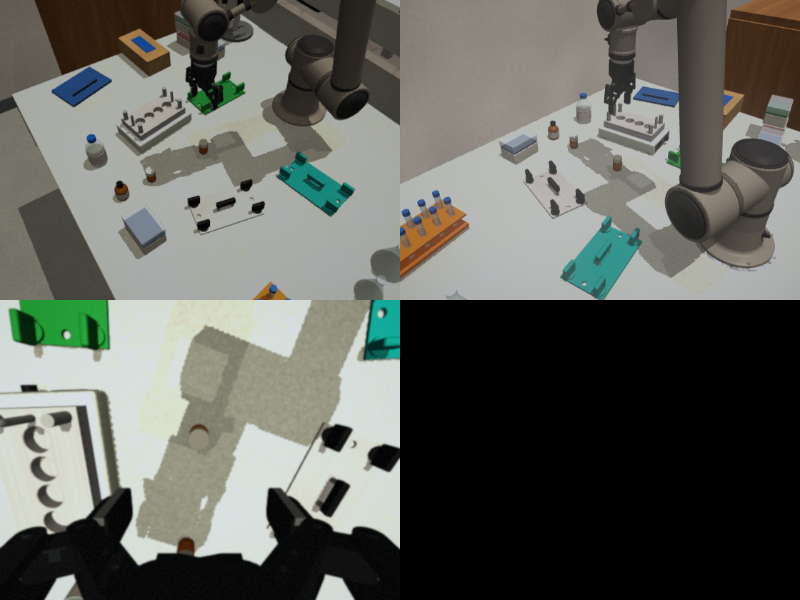

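```bash
python3 -m crank '[0.0854,0,0.05,0,0, 0.0854,0,0.05,0,0, 0.0854,0,0.05,0,0, 0.0854,0,0.04,0,0, 0.0854,0,0.015,0,0, 0.0854,0,0,0,0, 0.02,0,0,0,0, 0.02,0,0,0,0, 0.02,0,0,0,0, 0.02,0,0,0,0]'
python3 -m crank '[0.02,0,0,0,0, 0.02,0,0,0,0, 0.02,0,-0.02,0,0]'
python3 - <<'E'
from h import *
s,_,_=snap('scene');cv2.imwrite('pics/s3.png',cv2.resize(s['frame'][120:260,200:400,::-1],None,fx=3,fy=3))
state()
E
```

```text
time: 6.48
tcp_pos: [0.4506, -0.0235, 0.0272]
tool_rot: [-1.569, -0.101, 0.099]
wrist_force: [-0.8, -0.3, 5.5]
opening: 0.354
time: 6.85
tcp_pos: [0.4492, -0.0232, 0.0461]
tool_rot: [-1.568, -0.098, 0.101]
wrist_force: [0.1, -0.1, -0.7]
opening: 0.353
t 6.9 tcp [ 0.4509 -0.0235  0.0486] zaxis yaw 97.29 ydown [ 0.003 -0.001 -1.   ] F [ 1.1 -0.2  0.9] open 0.355 q [-0.22  0.46  1.95  0.    0.73 -1.92]
```

View pics/s3.png

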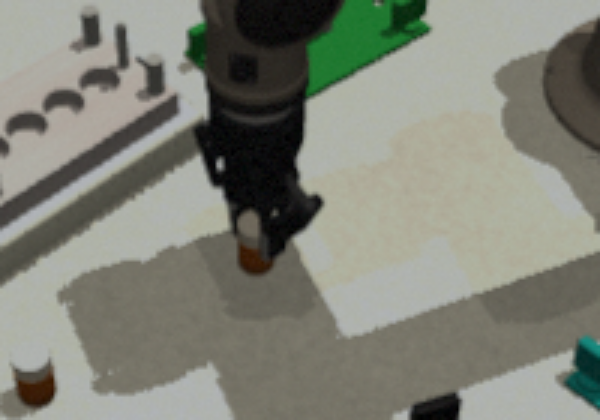

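```bash
python3 -m crank '[0.02,0,-0.05,0,0, 0.02,0,-0.05,0,0, 0.02,0,-0.05,0,0, 0.02,0,-0.01,0,0, 0.02,0,0,0,0]'
cat >> h.py <<'E'
def fitposts(c,z0=.110,z1=.134,ctr=(.536,-.229)):
    s,Rm,t=snap(c);W=cloud(s,Rm,t)
    m=(np.abs(W[...,0]-ctr[0])<.14)&(np.abs(W[...,1]-ctr[1])<.1)&(W[...,2]>z0)&(W[...,2]<z1)
    n,lab,stt,cen=cv2.connectedComponentsWithStats(m.astype(np.uint8))
    for i in range(1,n):
        P=W[lab==i]
        if len(P)>4:
            (cx,cy),rad=cv2.minEnclosingCircle(P[:,:2].astype(np.float32)*1000)
            print(c,len(P),'mean',P.mean(0).round(4),'circ',round(cx,1),round(cy,1),round(rad,1),'px',cen[i].round())
def fitbores(c,z0=.070,z1=.085,ctr=(.536,-.229),yaw=7.3):
    s,Rm,t=snap(c);W=cloud(s,Rm,t)
    P=W[(np.abs(W[...,0]-ctr[0])<.14)&(np.abs(W[...,1]-ctr[1])<.1)&(W[...,2]>z0)&(W[...,2]<z1)]
    zm=np.median(P[:,2]);P=P[np.abs(P[:,2]-zm)<.004]
    g=np.zeros((300,400),np.uint8);ix=((P[:,0]-ctr[0])*1000+200).round().astype(int);iy=((P[:,1]-ctr[1])*1000+150).round().astype(int)
    g[iy.clip(0,299),ix.clip(0,399)]=255
    g=cv2.morphologyEx(g,cv2.MORPH_CLOSE,np.ones((5,5),np.uint8))
    # template match for blank discs row
    best=None
    from scipy.ndimage import map_coordinates
    yy,xx=np.mgrid[-18:19,-18:19];k=(xx**2+yy**2<18.5**2);ring=(xx**2+yy**2<1e9)&~k
    cv2.imwrite('pics/grid_%s.png'%c,g[::-1]);print('block z',zm.round(4),len(P))
    return g
E
python3 - <<'E'
from h import *
state()
for c in ['wrist','scene','side']:
    fitposts(c);fitbores(c);look(c,['seat','bore0','pin0'])
s,_,_=snap('wrist');save(s,'w4')
E
```

```text
time: 7.52
tcp_pos: [0.45, -0.0233, 0.2062]
tool_rot: [-1.569, -0.101, 0.099]
wrist_force: [0.1, -0.9, -1.0]
opening: 0.35
t 7.53 tcp [ 0.45   -0.0233  0.2062] zaxis yaw 97.29 ydown [ 0.001 -0.    -1.   ] F [ 0.1 -0.9 -1. ] open 0.35 q [-0.22  0.23  1.76  0.    1.15 -1.92]
wrist 468 mean [ 0.4358 -0.2005  0.1149] circ 436.1 -201.6 8.6 px [ 45. 172.]
wrist 58 mean [ 0.6303 -0.2539  0.1129] circ 630.7 -255.4 5.5 px [  2. 377.]
block z 0.0774 15290
  wrist seat 0.61 [ 0.5401 -0.2277  0.1156] [ 18. 295.]
  wrist bore0 0.88 [ 0.5921 -0.2188  0.0758] [ 64. 323.]
  wrist bore0 0.74 [ 0.5092 -0.2365  0.0765] [ 39. 242.]
  wrist bore0 0.66 [ 0.4749 -0.2386  0.0773] [ 33. 206.]
  wrist bore0 0.66 [ 0.553  -0.2294  0.0745] [ 52. 285.]
scene 24 mean [ 0.4531 -0.287   0.1143] circ 453.6 -287.3 10.6 px [229. 124.]
scene 21 mean [ 0.447  -0.2417  0.1203] circ 447.4 -241.7 7.1 px [240. 131.]
scene 28 mean [ 0.4394 -0.1991  0.1138] circ 439.1 -200.1 10.0 px [251. 140.]
scene 28 mean [ 0.6345 -0.2594  0.1136] circ 634.1 -260.5 10.3 px [174. 156.]
scene 26 mean [ 0.6281 -0.2131  0.1196] circ 628.3 -212
[... 679 characters left out ...]
0.4428 -0.2422  0.12  ] circ 444.6 -241.0 7.0 px [359. 167.]
side 27 mean [ 0.4355 -0.1986  0.1156] circ 436.3 -198.4 9.6 px [351. 175.]
block z 0.0783 1010
  side seat 0.86 [ 0.5359 -0.2297  0.1158] [328. 159.]
  side seat 0.55 [ 0.4471 -0.0232  0.2055] [307. 168.]
  side seat 0.4 [0.5265 0.2111 0.0044] [216. 267.]
  side seat 0.15 [0.6186 0.2359 0.0359] [181. 245.]
  side bore0 0.98 [ 0.5152 -0.2362  0.0793] [335. 172.]
  side bore0 0.73 [ 0.5568 -0.2234  0.0813] [320. 168.]
  side bore0 0.71 [ 0.4729 -0.2378  0.0741] [347. 178.]
  side bore0 0.57 [ 0.5979 -0.2226  0.0791] [309. 164.]
  side pin0 0.62 [ 0.4454 -0.2423  0.1356] [358. 161.]
  side pin0 0.57 [0.4231 0.1929 0.0342] [252. 273.]
```

View pics/w4.png

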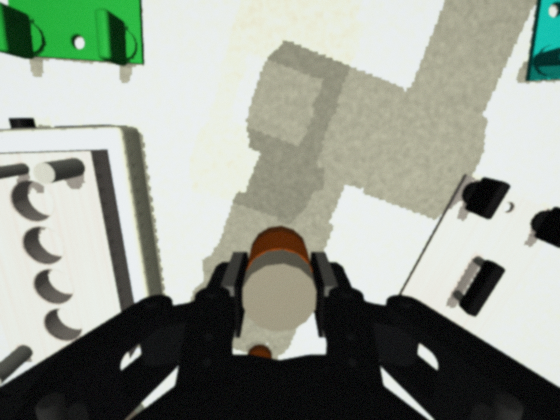

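View pics/grid_wrist.png

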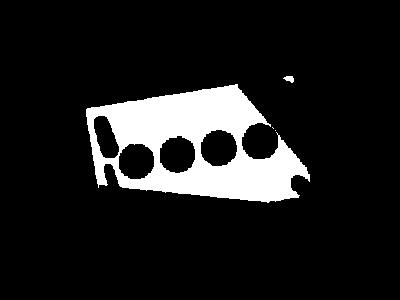

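```bash
cat >> h.py <<'E'
def bores(c='wrist',ctr=(.536,-.229)):
    g=fitbores(c,ctr=ctr)
    hull=255-g
    n,lab,stt,cen=cv2.connectedComponentsWithStats(hull)
    out=[]
    for i in range(1,n):
        a=stt[i,4]
        if 700<a<1400 and abs(stt[i,2]-stt[i,3])<6:
            p=[(cen[i][0]-200)/1000+ctr[0],(cen[i][1]-150)/1000+ctr[1]];out.append(p);print('bore',np.round(p,4),a,stt[i,2:4])
    return out
def held():
    s,_,_=snap('wrist');T=np.array(s['tool_from_camera']);C=cloud(s,T[:3,:3],T[:3,3])
    m=(np.abs(C[...,0])<.03)&(np.abs(C[...,2])<.03)&(C[...,1]>-.06)&(C[...,1]<.05)
    n,lab,stt,cen=cv2.connectedComponentsWithStats(m.astype(np.uint8))
    f=s['frame'].astype(int);m&=(f.min(-1)>90)
    P=C[m];yt=np.percentile(P[:,1],10);Q=P[P[:,1]<yt+.006]
    (cx,cy),rad=cv2.minEnclosingCircle(Q[:,[0,2]].astype(np.float32)*1000)
    print('held top: n',len(Q),'mean',Q.mean(0).round(4),'circ xz',round(cx,1),round(cy,1),round(rad,1))
E
python3 - <<'E'
from h import *
held(); bores()
E
```

```text
held top: n 4071 mean [-0.0019 -0.0267 -0.0003] circ xz -10.9 -0.7 29.2
block z 0.0774 15469
bore [ 0.4719 -0.2411] 1009 [35 35]
bore [ 0.5132 -0.2344] 1018 [36 36]
bore [ 0.5544 -0.2277] 1032 [36 36]
```

Run:
```python
from h import *
goto(.5145,-.2342,.206,99.2)
```

```text
t 8.57 tcp [ 0.45   -0.0234  0.2064] zaxis yaw 97.29 ydown [ 0. -0. -1.] F [-0.4 -0.7 -0.8] open 0.355 q [-0.22  0.23  1.76  0.    1.15 -1.92]
shift tool xyz mm [  37.2    0.4 -217.3]
turn about tool y: -0.033 rad (1.9 deg world yaw; or other way 3.108)
```

```bash
python3 -m crank '[0.02,0.0092,0,-0.0544,0, 0.02,0.0093,0,-0.0543,0, 0.02,0.0093,0,-0.0543,0, 0.02,0.0094,0,-0.0543,0, 0.02,0,0,0,-0.033, 0.02,0,0,0,0, 0.02,0,0.04,0,0, 0.02,0,0.03,0,0, 0.02,0,0,0,0]'
python3 - <<'E'
from h import *
goto(.5145,-.2342,.0865,99.2);held()
s,_,_=snap('wrist');save(s,'w5')
s,_,_=snap('scene');cv2.imwrite('pics/s5.png',cv2.resize(s['frame'][100:220,150:310,::-1],None,fx=4,fy=4))
E
```

```text
time: 9.7
tcp_pos: [0.5131, -0.232, 0.1347]
tool_rot: [-1.564, -0.124, 0.13]
wrist_force: [0.3, -0.3, -0.9]
opening: 0.35
t 9.7 tcp [ 0.5131 -0.232   0.1347] zaxis yaw 99.25 ydown [-0.004  0.003 -1.   ] F [ 0.3 -0.3 -0.9] open 0.35 q [-0.56  0.51  1.55  0.    1.09 -2.29]
shift tool xyz mm [ 1.2 48.2 -2.5]
turn about tool y: 0.001 rad (-0.0 deg world yaw; or other way -3.141)
held top: n 3998 mean [-0.0019 -0.0266 -0.0008] circ xz -4.2 -6.4 25.0
```

View pics/w5.png

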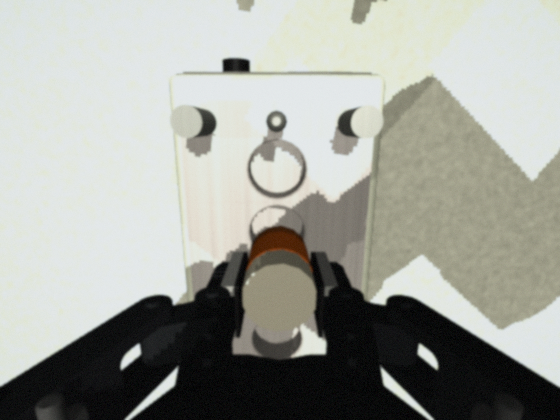

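View pics/s5.png

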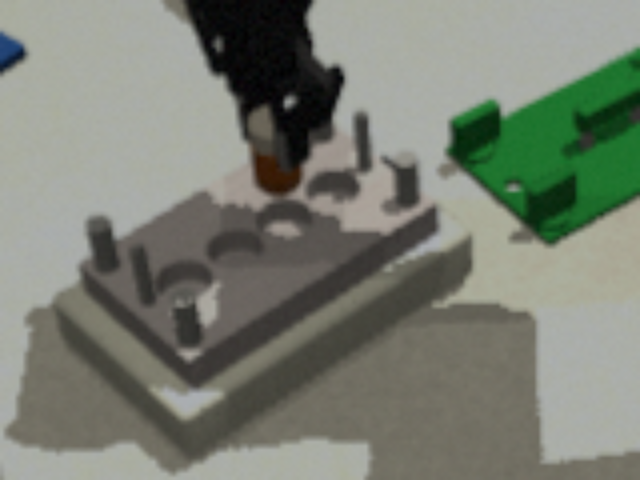

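```bash
python3 -m crank '[0.02,0,0,0,0, 0.02,0,0,0,0]' >/dev/null
python3 - <<'E'
from h import *
goto(.5145,-.2342,.0865,99.2);bores();fitposts('wrist');held()
E
```

```text
t 10.1 tcp [ 0.5149 -0.2344  0.1373] zaxis yaw 99.18 ydown [ 0.001 -0.001 -1.   ] F [ 0.3 -0.1 -1. ] open 0.355 q [-0.56  0.5   1.54  0.    1.09 -2.29]
shift tool xyz mm [-0.4 50.8  0.3]
turn about tool y: -0.000 rad (0.0 deg world yaw; or other way 3.141)
block z 0.0775 24649
bore [ 0.4716 -0.2419] 1010 [36 35]
wrist 905 mean [ 0.4503 -0.2903  0.1154] circ 450.4 -290.8 8.2 px [190. 120.]
wrist 907 mean [ 0.436  -0.2025  0.1154] circ 435.9 -202.0 8.2 px [368. 120.]
wrist 344 mean [ 0.4433 -0.2464  0.1262] circ 443.2 -246.4 4.9 px [279. 120.]
wrist 624 mean [ 0.5005 -0.2378  0.1244] circ 508.8 -236.1 15.2 px [278. 236.]
held top: n 4010 mean [-0.0019 -0.0266 -0.0008] circ xz -2.9 -6.3 25.7
```

```bash
python3 -m crank '[0.02,0,0.02,0,0, 0.02,0,0.015,0,0, 0.02,0,0.01,0,0, 0.02,0,0.006,0,0, 0.02,0,0,0,0, 0.02,0,0,0,0]'; python3 -c "
from h import *
state();held()"
```

```text
time: 11.0
tcp_pos: [0.5147, -0.2343, 0.0855]
tool_rot: [-1.567, -0.126, 0.125]
wrist_force: [-1.3, -0.6, -1.2]
opening: 0.355
t 11.0 tcp [ 0.5147 -0.2343  0.0855] zaxis yaw 99.18 ydown [ 0. -0. -1.] F [-1.3 -0.6 -1.2] open 0.355 q [-0.56  0.57  1.6   0.    0.98 -2.29]
held top: n 4088 mean [-0.0022 -0.0266 -0.0009] circ xz -5.8 -6.0 24.9
```

Home with no contact force. Releasing partially (55 mm) and rising.

```bash
python3 -m crank '[0.06,0,0,0,0, 0.06,0,0,0,0, 0.06,0,0,0,0, 0.06,0,-0.03,0,0, 0.0854,0,-0.05,0,0, 0.0854,0,-0.05,0,0, 0.0854,0,-0.015,0,0, 0.0854,0,0,0,0, 0.0854,0,0,0,0]'
python3 - <<'E'
from h import *
state();bores()
jars(('wrist','scene','side'),((.5134,-.235),),.10,.128);jars(('scene',),((.67,-.02),))
s,_,_=snap('wrist');save(s,'w6')
s,_,_=snap('scene');save(s,'s6')
goto(.6672,-.021,.230,99.2)
E
```

```text
time: 12.18
tcp_pos: [0.5137, -0.2338, 0.2284]
tool_rot: [-1.565, -0.124, 0.128]
wrist_force: [0.2, -0.1, -0.6]
opening: 0.999
t 12.18 tcp [ 0.5137 -0.2338  0.2284] zaxis yaw 99.18 ydown [-0.003  0.002 -1.   ] F [ 0.2 -0.1 -0.6] open 0.999 q [-0.56  0.42  1.41  0.    1.31 -2.29]
block z 0.0775 19787
bore [ 0.4715 -0.242 ] 1023 [36 35]
bore [ 0.5956 -0.2218] 1033 [36 36]
wrist (0.5134, -0.235) 1042 mean [ 0.5128 -0.2357  0.1115] circ 0.5132 -0.2355 15.8
scene (0.5134, -0.235) 72 mean [ 0.5164 -0.2332  0.1107] circ 0.5158 -0.2338 16.7
side (0.5134, -0.235) 55 mean [ 0.5131 -0.2316  0.1126] circ 0.5157 -0.2319 18.3
scene (0.67, -0.02) 90 mean [ 0.6707 -0.0192  0.0532] circ 0.6696 -0.0192 16.1
t 12.53 tcp [ 0.5144 -0.2341  0.2298] zaxis yaw 99.18 ydown [-0.001  0.001 -1.   ] F [ 0.5 -0.4  0.2] open 1.002 q [-0.56  0.42  1.41  0.    1.31 -2.29]
shift tool xyz mm [184.9  -0.2 186. ]
turn about tool y: -0.000 rad (0.0 deg world yaw; or other way 3.141)
```

View pics/w6.png

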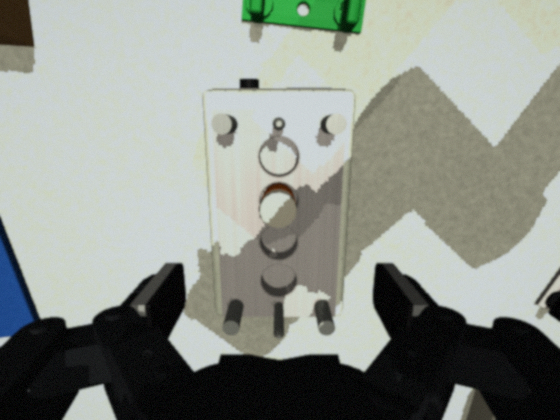

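View pics/s6.png

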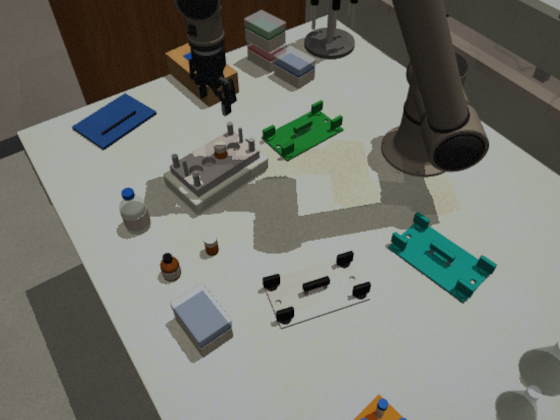

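```bash
python3 -m crank '[0.0854,0.037,0,0.0372,0, 0.0854,0.037,0,0.0372,0, 0.0854,0.037,0,0.0372,0, 0.0854,0.037,0,0.0372,0, 0.0854,0.037,0,0.0372,0, 0.0854,0,0.05,0,0, 0.0854,0,0,0,0, 0.0854,0,0,0,0]'
python3 - <<'E'
from h import *
s,_,_=snap('wrist');save(s,'w7')
jars(('wrist','scene'),((.6685,-.0205),))
goto(.6672,-.021,.026,99.2)
E
```

```text
time: 13.52
tcp_pos: [0.6678, -0.0217, 0.1817]
tool_rot: [-1.568, -0.126, 0.124]
wrist_force: [-0.4, -0.0, 0.6]
opening: 1.0
wrist (0.6685, -0.0205) 963 mean [ 0.6666 -0.0219  0.0535] circ 0.6672 -0.022 16.1
scene (0.6685, -0.0205) 93 mean [ 0.6699 -0.0196  0.053 ] circ 0.6704 -0.0192 16.0
t 13.68 tcp [ 0.6682 -0.0219  0.1827] zaxis yaw 99.12 ydown [ 0.004 -0.001 -1.   ] F [ 0.8  0.2 -0.8] open 0.999 q [-0.15  0.64  1.16 -0.    1.34 -1.88]
shift tool xyz mm [ -1.4 156.7   1.3]
turn about tool y: -0.001 rad (0.1 deg world yaw; or other way 3.140)
```

View pics/w7.png

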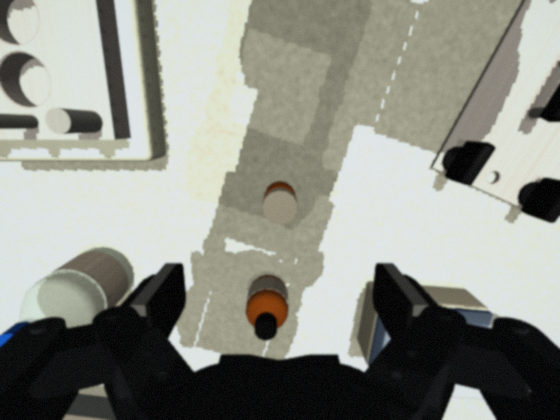

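```bash
python3 -m crank '[0.0854,-0.001,0.05,0,0, 0.0854,0,0.05,0,0, 0.0854,0,0.04,0,0, 0.0854,0,0.016,0,0, 0.0854,0,0,0,0, 0.02,0,0,0,0, 0.02,0,0,0,0, 0.02,0,0,0,0, 0.02,0,0,0,0, 0.02,0,0,0,0]'
python3 -m crank '[0.02,0,0,0,0, 0.02,0,-0.03,0,0, 0.02,0,-0.05,0,0, 0.02,0,-0.05,0,0, 0.02,0,-0.05,0,0, 0.02,0,0,0,0, 0.02,0,0,0,0]'
python3 - <<'E'
from h import *
held()
s,_,_=snap('wrist');save(s,'w8')
goto(.5562,-.2279,.206,99.2)
E
```

```text
time: 14.92
tcp_pos: [0.6673, -0.0213, 0.0257]
tool_rot: [-1.568, -0.128, 0.124]
wrist_force: [0.4, -0.3, 5.7]
opening: 0.356
time: 15.8
tcp_pos: [0.6659, -0.0211, 0.2035]
tool_rot: [-1.567, -0.125, 0.127]
wrist_force: [-0.1, 0.3, -1.3]
opening: 0.352
held top: n 4190 mean [-0.0006 -0.0281 -0.0007] circ xz -11.1 -0.8 29.1
t 15.9 tcp [ 0.6656 -0.0211  0.2023] zaxis yaw 99.18 ydown [-0.004  0.001 -1.   ] F [-0.7  0.7 -0. ] open 0.356 q [-0.15  0.63  1.13 -0.    1.39 -1.88]
shift tool xyz mm [-140.9   -3.4 -186.7]
turn about tool y: -0.000 rad (0.0 deg world yaw; or other way 3.141)
```

View pics/w8.png

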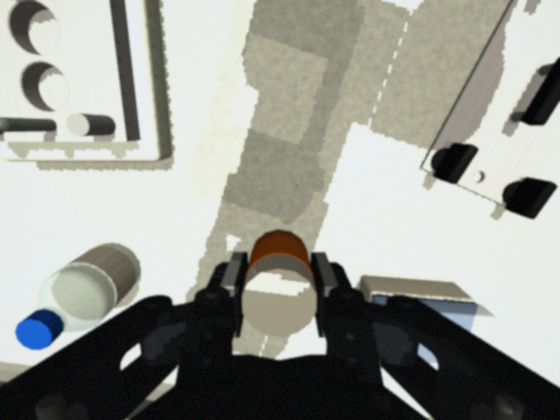

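```bash
python3 -m crank '[0.02,-0.0355,0,-0.0466,0, 0.02,-0.0355,0,-0.0466,0, 0.02,-0.0355,0,-0.0466,0, 0.02,-0.0355,0,-0.0465,0, 0.02,0,0,0,0, 0.02,0,0.04,0,0, 0.02,0,0.03,0,0, 0.02,0,0,0,0, 0.02,0,0,0,0, 0.02,0,0,0,0]'
python3 - <<'E'
from h import *
goto(.5553,-.2278,.0845,99.2);held();bores();fitposts('wrist')
s,_,_=snap('wrist');save(s,'w9')
E
```

```text
time: 17.15
tcp_pos: [0.5569, -0.2279, 0.1358]
tool_rot: [-1.569, -0.128, 0.124]
wrist_force: [-1.0, 0.6, -0.2]
opening: 0.352
t 17.15 tcp [ 0.5569 -0.2279  0.1358] zaxis yaw 99.2 ydown [ 0.002 -0.001 -1.   ] F [-1.   0.6 -0.2] open 0.352 q [-0.52  0.56  1.44  0.    1.14 -2.25]
shift tool xyz mm [-1.7 51.3  0.4]
turn about tool y: 0.000 rad (-0.0 deg world yaw; or other way -3.142)
held top: n 3992 mean [-0.0002 -0.028  -0.0005] circ xz -11.4 -1.2 28.4
block z 0.0775 36168
bore [ 0.4719 -0.2419] 1003 [35 35]
wrist 1211 mean [ 0.4507 -0.2902  0.1152] circ 450.4 -290.7 8.5 px [183.  25.]
wrist 618 mean [ 0.4448 -0.2462  0.1238] circ 443.3 -246.2 5.2 px [280.  22.]
wrist 1214 mean [ 0.4365 -0.2025  0.1152] circ 436.0 -201.9 8.5 px [377.  25.]
wrist 2690 mean [ 0.5131 -0.2356  0.1116] circ 513.5 -235.6 16.0 px [279. 176.]
wrist 674 mean [ 0.5438 -0.2305  0.1244] circ 552.8 -229.2 15.4 px [279. 240.]
wrist 143 mean [ 0.6208 -0.2176  0.1142] circ 623.3 -217.0 4.8 px [279. 353.]
```

View pics/w9.png

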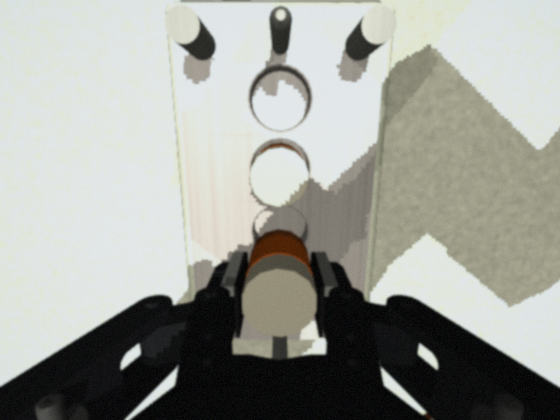

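```bash
python3 -m crank '[0.02,-0.0015,0.02,0,0, 0.02,0,0.015,0,0, 0.02,0,0.01,0,0, 0.02,0,0.007,0,0, 0.02,0,0,0,0, 0.02,0,0,0,0]'; python3 -c "
from h import *
state();held()"
```

```text
time: 18.1
tcp_pos: [0.5548, -0.2281, 0.0837]
tool_rot: [-1.568, -0.127, 0.125]
wrist_force: [-2.4, 1.3, 7.6]
opening: 0.357
t 18.1 tcp [ 0.5548 -0.2281  0.0837] zaxis yaw 99.19 ydown [ 0.001 -0.    -1.   ] F [-2.4  1.3  7.6] open 0.357 q [-0.52  0.62  1.5   0.    1.02 -2.25]
held top: n 4306 mean [-0.0023 -0.028  -0.0007] circ xz -8.2 -4.8 25.5
```

```bash
python3 -m crank '[0.06,0,0,0,0, 0.06,0,0,0,0, 0.06,0,0,0,0, 0.06,0,-0.03,0,0, 0.0854,0,-0.05,0,0, 0.0854,0,-0.05,0,0, 0.0854,0,-0.05,0,0, 0.0854,0,-0.05,0,0, 0.0854,0,0,0,0, 0.0854,0,0,0,0]'
python3 - <<'E'
from h import *
jars(('wrist','scene','side'),((.5134,-.235),(.555,-.228)),.10,.128)
fitposts('wrist');bores();s,_,_=snap('wrist');save(s,'w10');s,_,_=snap('scene');save(s,'s10')
look('scene',['plate','plate_handle','grip'])
look('side',['plate','plate_handle','grip'])
goto(.524,.211,.230,76.2)
E
```

```text
time: 19.4
tcp_pos: [0.5542, -0.2279, 0.3115]
tool_rot: [-1.566, -0.125, 0.127]
wrist_force: [0.3, 0.7, -1.0]
opening: 0.999
wrist (0.5134, -0.235) 742 mean [ 0.5153 -0.2352  0.1115] circ 0.5214 -0.2315 24.8
wrist (0.555, -0.228) 671 mean [ 0.5526 -0.2292  0.1115] circ 0.5477 -0.2338 24.2
scene (0.5134, -0.235) 67 mean [ 0.517  -0.2315  0.1106] circ 0.5223 -0.2339 21.7
scene (0.555, -0.228) 80 mean [ 0.5546 -0.2258  0.1112] circ 0.5503 -0.2306 26.3
side (0.5134, -0.235) 56 mean [ 0.5145 -0.2304  0.1129] circ 0.5186 -0.2249 24.6
side (0.555, -0.228) 55 mean [ 0.5535 -0.2251  0.1122] circ 0.5487 -0.2283 22.4
wrist 228 mean [ 0.4504 -0.2907  0.1153] circ 450.5 -291.0 8.1 px [233.  82.]
wrist 230 mean [ 0.4362 -0.2024  0.1154] circ 436.0 -202.3 8.0 px [323.  83.]
wrist 100 mean [ 0.444  -0.2463  0.1248] circ 443.3 -246.6 4.9 px [278.  82.]
wrist 672 mean [ 0.5133 -0.2358  0.1115] circ 513.3 -236.0 15.9 px [278. 154.]
wrist 613 mean [ 0.5548 -0.229   0.1116] circ 555.2 -228.7 15.9 px [278. 193.]
wrist 163 mean [ 0.631  -0.2613  0.1151] circ 631.8 -261.4 8.3 px [239. 253.]
wrist 168 mean [
[... 1789 characters left out ...]
262 0.212  0.0388] [214. 256.]
  side grip 0.85 [0.2524 0.4072 0.0384] [236. 374.]
  side grip 0.83 [0.1946 0.2092 0.0368] [329. 328.]
  side grip 0.81 [0.2875 0.2247 0.0353] [288. 310.]
  side grip 0.71 [0.4467 0.2793 0.0363] [216. 287.]
  side grip 0.63 [0.1591 0.3909 0.0359] [281. 399.]
  side grip 0.58 [0.6036 0.1472 0.0309] [213. 233.]
  side grip 0.57 [0.6192 0.2344 0.0349] [182. 245.]
  side grip 0.49 [0.4246 0.1928 0.0331] [251. 273.]
t 20.15 tcp [ 0.5545 -0.228   0.3124] zaxis yaw 99.18 ydown [ 0. -0. -1.] F [ 0.2 -0.3  0.9] open 0.998 q [-0.52  0.44  1.15  0.    1.55 -2.25]
shift tool xyz mm [ 39.9  82.3 438.3]
turn about tool y: 0.401 rad (-23.0 deg world yaw; or other way -2.741)
```

View pics/w10.png

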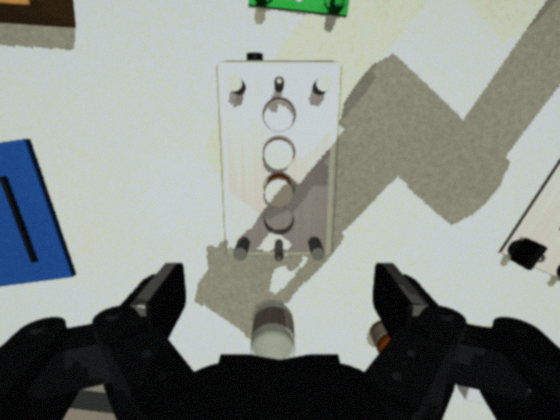

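View pics/s10.png

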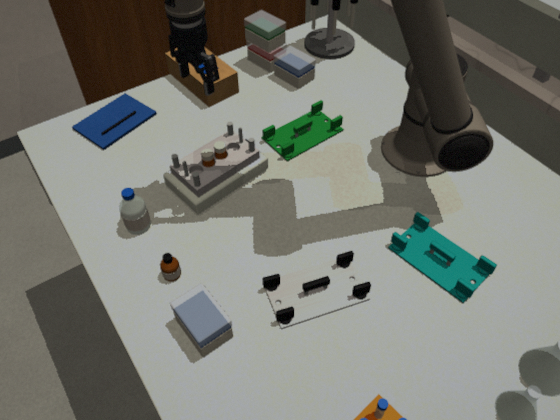

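```bash
python3 -m crank '[0.0854,0.005,0,0.0548,0, 0.0854,0.005,0,0.0548,0, 0.0854,0.005,0,0.0548,0, 0.0854,0.005,0,0.0548,0, 0.0854,0.005,0,0.0548,0, 0.0854,0.005,0,0.0548,0, 0.0854,0.005,0,0.0548,0, 0.0854,0.005,0,0.0548,0]'
python3 -m crank '[0.0854,0,0.03,0,0.134, 0.0854,0,0.03,0,0.134, 0.0854,0,0.03,0,0.133, 0.0854,0,0,0,0, 0.0854,0,0,0,0, 0.0854,0,0,0,0]'
python3 - <<'E'
from h import *
goto(.524,.211,.230,76)
s,_,_=look('wrist',['plate','plate_handle','grip']);save(s,'w11')
E
```

```text
time: 21.15
tcp_pos: [0.5238, 0.2129, 0.3126]
tool_rot: [-1.567, -0.126, 0.125]
wrist_force: [1.3, 0.1, 0.5]
opening: 1.001
time: 21.9
tcp_pos: [0.5248, 0.2113, 0.2239]
tool_rot: [-1.562, 0.186, -0.19]
wrist_force: [-0.4, -0.5, 0.9]
opening: 1.003
t 21.9 tcp [0.5248 0.2113 0.2239] zaxis yaw 76.28 ydown [ 0.003  0.001 -1.   ] F [-0.4 -0.5  0.9] open 1.003 q [ 0.25  0.42  1.42 -0.    1.29 -1.08]
shift tool xyz mm [-0.7 -6.1 -0.4]
turn about tool y: 0.005 rad (-0.3 deg world yaw; or other way -3.137)
  wrist plate 0.97 [ 0.5248  0.2166 -0.0008] [284. 186.]
  wrist plate_handle 0.96 [0.5241 0.2129 0.0312] [281. 191.]
  wrist grip 0.8 [0.623  0.2325 0.0337] [317. 270.]
  wrist grip 0.8 [0.6005 0.1506 0.0328] [244. 267.]
  wrist grip 0.76 [0.4267 0.193  0.0347] [239. 103.]
  wrist grip 0.7 [0.4452 0.2766 0.0345] [325. 101.]
```

View pics/w11.png

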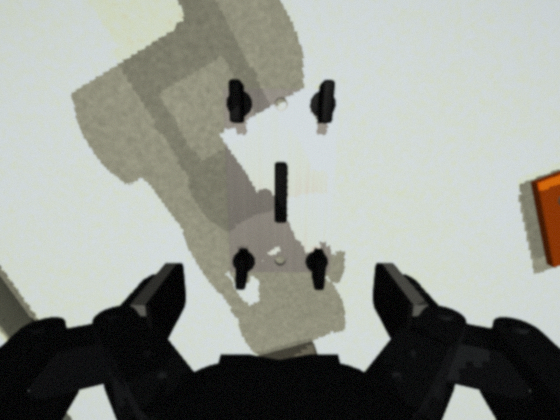

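```bash
cat >> h.py <<'E'
def blobs(z0,z1,ctr,half=.15,cams=('wrist',),mn=20):
    for c in cams:
        s,Rm,t=snap(c);W=cloud(s,Rm,t)
        m=(np.abs(W[...,0]-ctr[0])<half)&(np.abs(W[...,1]-ctr[1])<half)&(W[...,2]>z0)&(W[...,2]<z1)
        n,lab,stt,cen=cv2.connectedComponentsWithStats(m.astype(np.uint8))
        for i in range(1,n):
            P=W[lab==i]
            if len(P)>mn:
                (cx,cy),(a,b),ang=cv2.minAreaRect(P[:,:2].astype(np.float32)*1000)
                if a<b:a,b,ang=b,a,ang+90
                print(c,len(P),'mean',P.mean(0).round(4),'rect',round(cx,1),round(cy,1),round(a,1),round(b,1),'ang',round((ang+90)%180-90,1),'px',cen[i].round())
E
python3 -c "
from h import *
blobs(.0385,.06,(.524,.212),.14)"
```

```text
wrist 538 mean [0.4241 0.1908 0.0439] rect 424.1 190.5 38.4 12.2 ang -13.8 px [235. 101.]
wrist 548 mean [0.4454 0.2772 0.0439] rect 445.6 277.6 39.7 12.2 ang -15.7 px [327. 101.]
wrist 786 mean [0.5223 0.2122 0.042 ] rect 523.5 212.2 62.4 13.8 ang -13.9 px [280. 193.]
wrist 360 mean [0.6009 0.1469 0.0437] rect 601.9 146.3 39.5 12.0 ang -17.1 px [240. 273.]
wrist 363 mean [0.622  0.2335 0.0438] rect 623.1 233.8 39.4 12.3 ang -15.6 px [320. 274.]
```

```bash
python3 -m crank '[0.05,-0.001,0.05,0.001,0.002, 0.05,0,0.05,0,0, 0.05,0,0.05,0,0, 0.05,0,0.04,0,0, 0.05,0,0.012,0,0, 0.05,0,0.005,0,0, 0.05,0,0,0,0, 0.05,0,0,0,0, 0.05,0,0,0,0]'
python3 - <<'E'
from h import *
goto(.5237,.2125,.016,76.1)
s,_,_=snap('wrist');save(s,'w12')
E
```

```text
time: 23.28
tcp_pos: [0.5239, 0.2125, 0.0163]
tool_rot: [-1.562, 0.189, -0.192]
wrist_force: [-0.8, -0.4, -0.6]
opening: 0.584
t 23.27 tcp [0.5239 0.2125 0.0163] zaxis yaw 76.09 ydown [ 0.002  0.    -1.   ] F [-0.8 -0.4 -0.6] open 0.584 q [ 0.25  0.66  1.65 -0.    0.82 -1.08]
shift tool xyz mm [-0.2  0.3 -0. ]
turn about tool y: -0.000 rad (0.0 deg world yaw; or other way 3.141)
```

View pics/w12.png

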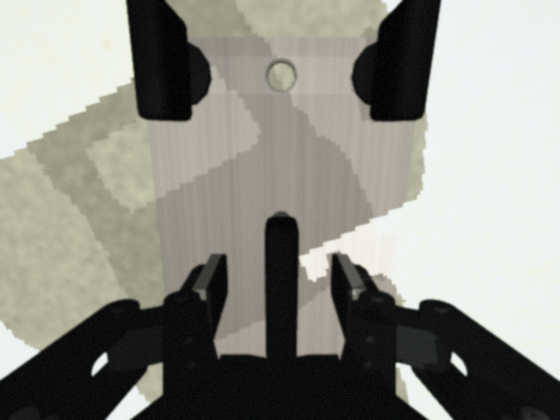

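```bash
python3 -m crank '[0.005,0,0,0,0, 0.005,0,0,0,0, 0.005,0,0,0,0, 0.005,0,0,0,0, 0.005,0,0,0,0, 0.005,0,0,0,0, 0.005,0,-0.01,0,0, 0.005,0,-0.02,0,0, 0.005,0,0,0,0, 0.005,0,0,0,0]'
python3 - <<'E'
from h import *
state();s,_,_=snap('side');cv2.imwrite('pics/d13.png',cv2.resize(s['frame'][180:340,130:330,::-1],None,fx=3,fy=3))
E
```

```text
time: 24.58
tcp_pos: [0.5227, 0.2121, 0.0445]
tool_rot: [-1.563, 0.192, -0.19]
wrist_force: [-0.1, 1.1, -4.1]
opening: 0.152
t 24.57 tcp [0.5227 0.2121 0.0445] zaxis yaw 76.09 ydown [-0.001 -0.    -1.   ] F [-0.1  1.1 -4.1] open 0.152 q [ 0.25  0.62  1.63 -0.    0.89 -1.08]
```

View pics/d13.png

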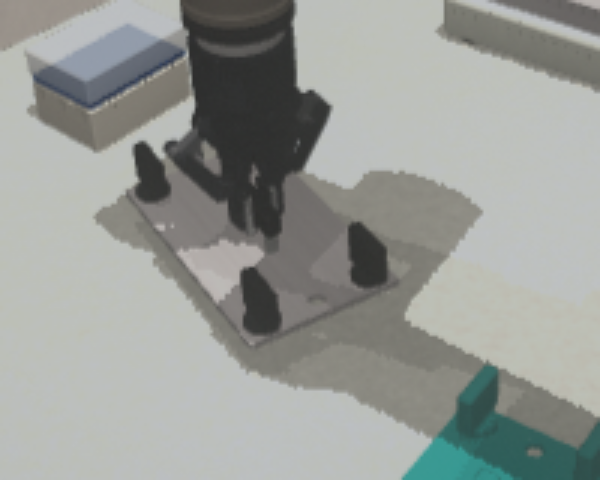

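```bash
python3 -m crank '[0.005,0,-0.045,0,0, 0.005,0,-0.05,0,0, 0.005,0,-0.05,0,0, 0.005,0,-0.04,0,0, 0.005,0,0,0,-0.134, 0.005,0,0,0,-0.134, 0.005,0,0,0,-0.135, 0.005,0,0,0,0, 0.005,0,0,0,0]'
cat >> h.py <<'E'
def plateheld():
    "plate plane/hole in tool frame from wrist"
    s,_,_=snap('wrist');T=np.array(s['tool_from_camera']);C=cloud(s,T[:3,:3],T[:3,3])
    m=(C[...,1]>-.004)&(C[...,1]<.022)&(np.abs(C[...,2])<.075)&(C[...,0]>-.13)&(C[...,0]<.0)
    P=C[m];A=np.c_[P[:,0],P[:,2],np.ones(len(P))]
    for _ in range(5):
        k,*_x=np.linalg.lstsq(A,P[:,1],rcond=None);e=np.abs(A@k-P[:,1]);g=e<.003
        A,P=A[g],P[g]
    print('plane y = %.4f x + %.4f z + %.4f'%tuple(k),len(P))
    g=np.zeros((260,260),np.uint8);g[(P[:,2]*2000+130).round().astype(int).clip(0,259),(P[:,0]*2000+260).round().astype(int).clip(0,259)]=255
    g=cv2.morphologyEx(g,cv2.MORPH_CLOSE,np.ones((3,3),np.uint8))
    n,lab,stt,cen=cv2.connectedComponentsWithStats(255-g)
    for i in range(1,n):
        if 150<stt[i,4]<1200: print(' hole? tool x,z mm',((cen[i]-[260,130])/2).round(2),stt[i,2:]/2)
    cv2.imwrite('pics/ph.png',g)
    # knobs tops
    m=(C[...,1]>-.045)&(C[...,1]<-.024)&(C[...,0]>-.14)&(C[...,0]<-.06)&(np.abs(C[...,2])<.08)
    n,lab,stt,cen=cv2.connectedComponentsWithStats(m.astype(np.uint8))
    for i in range(1,n):
        Q=C[lab==i]
        if len(Q)>100:print(' knob',Q.mean(0).round(4),len(Q))
    return s
E
python3 - <<'E'
from h import *
s=plateheld();save(s,'w14');goto(.534,-.232,.230,99.2)
E
```

```text
time: 25.75
tcp_pos: [0.5231, 0.2123, 0.2297]
tool_rot: [-1.567, -0.123, 0.125]
wrist_force: [0.1, -0.2, -4.5]
opening: 0.153
plane y = 0.0006 x + 0.0001 z + 0.0101 46731
 hole? tool x,z mm [-91.3   -0.69] [ 12.  12. 232.]
 knob [-0.0907 -0.0283 -0.0445] 4508
 knob [-0.0908 -0.0283  0.0431] 4499
t 25.8 tcp [0.5232 0.2123 0.2299] zaxis yaw 99.06 ydown [-0.001 -0.    -1.   ] F [-0.1 -0.2 -3.3] open 0.153 q [ 0.25  0.42  1.41 -0.    1.31 -1.48]
shift tool xyz mm [ -59.3   -0.  -440.5]
turn about tool y: -0.002 rad (0.1 deg world yaw; or other way 3.139)
```

View pics/w14.png

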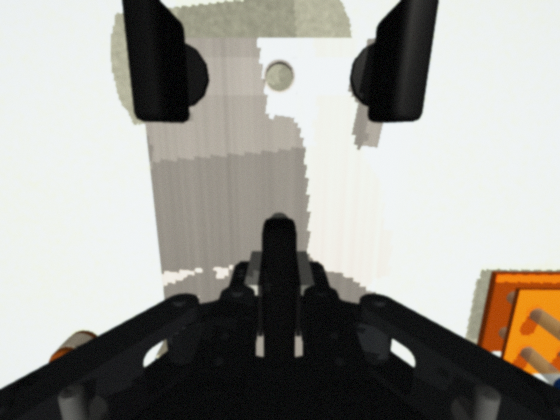

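View pics/ph.png

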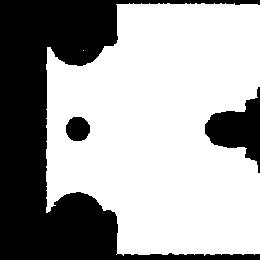

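```bash
python3 -m crank '[0.005,-0.0062,0,-0.030,-0.002, 0.005,-0.0061,0,-0.050,0, 0.005,-0.0061,0,-0.050,0, 0.005,-0.0062,0,-0.050,0, 0.005,-0.0061,0,-0.050,0, 0.005,-0.0061,0,-0.050,0, 0.005,-0.0062,0,-0.050,0, 0.005,-0.0061,0,-0.050,0, 0.005,-0.0061,0,-0.035,0, 0.005,-0.0061,0,-0.0243,0]'
python3 -m crank '[0.005,0,0.03,0,0, 0.005,0,0.02,0,0, 0.005,0,0,0,0, 0.005,0,0,0,0]'
python3 - <<'E'
from h import *
s=plateheld();save(s,'w15');goto(.5332,-.2312,.155,99.2)
s,_,_=snap('scene');cv2.imwrite('pics/s15.png',cv2.resize(s['frame'][90:230,130:310,::-1],None,fx=4,fy=4))
s,_,_=snap('side');cv2.imwrite('pics/d15.png',cv2.resize(s['frame'][100:240,240:420,::-1],None,fx=4,fy=4))
E
```

```text
time: 27.05
tcp_pos: [0.5334, -0.233, 0.2299]
tool_rot: [-1.567, -0.125, 0.125]
wrist_force: [0.5, -0.7, -3.9]
opening: 0.153
time: 27.55
tcp_pos: [0.5343, -0.2313, 0.1812]
tool_rot: [-1.568, -0.128, 0.126]
wrist_force: [-0.2, -0.2, -4.1]
opening: 0.156
plane y = 0.0005 x + -0.0000 z + 0.0101 46723
 hole? tool x,z mm [-91.32  -0.73] [ 12.  12. 233.]
 knob [-0.0907 -0.0283 -0.0445] 4493
 knob [-0.0909 -0.0283  0.0431] 4499
t 27.6 tcp [ 0.5344 -0.2313  0.1815] zaxis yaw 99.28 ydown [ 0.002 -0.001 -1.   ] F [ 0.2 -0.6 -4.1] open 0.156 q [-0.54  0.49  1.44  0.    1.21 -2.27]
shift tool xyz mm [-1.2 26.5  0.4]
turn about tool y: 0.001 rad (-0.1 deg world yaw; or other way -3.140)
```

View pics/w15.png

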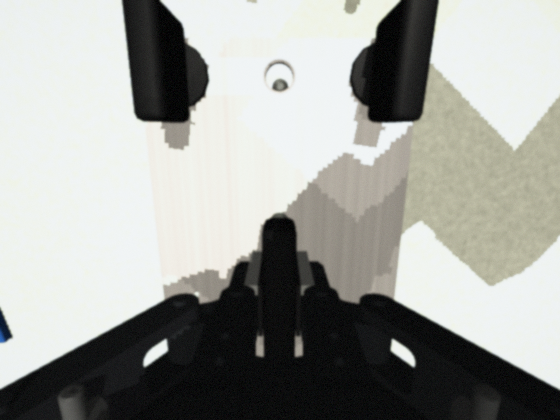

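View pics/s15.png

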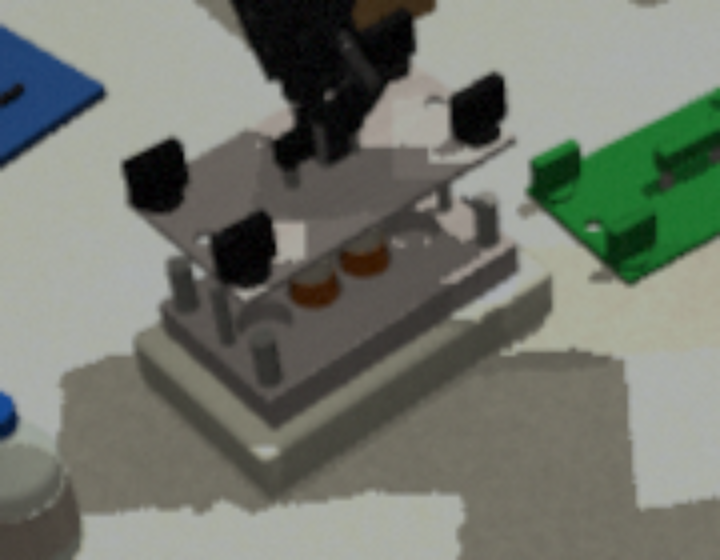

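View pics/d15.png

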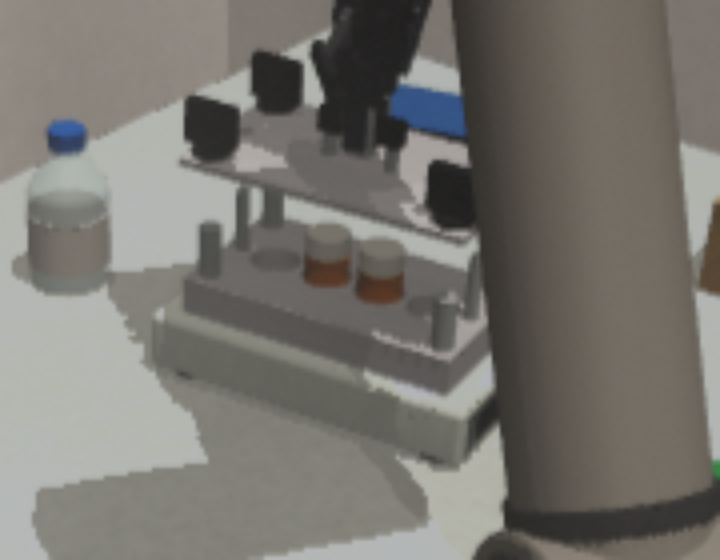

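```bash
python3 -m crank '[0.005,-0.001,0.015,0,0, 0.005,0,0.012,0,0, 0.005,0,0,0,0, 0.005,0,0,0,0, 0.005,0,0,0,0]'
python3 - <<'E'
from h import *
goto(.5332,-.2312,.132,99.2)
st=r.state();s,Rm,t=snap('wrist');cv2.imwrite('pics/w16.png',cv2.resize(s['frame'][40:130,230:330,::-1],None,fx=6,fy=6,interpolation=cv2.INTER_NEAREST))
W=cloud(s,Rm,t)
m=np.zeros(W.shape[:2],bool);m[50:105,250:310]=1;m&=(W[...,2]>.1)&(W[...,2]<.132)
print(W[m].mean(0).round(4),m.sum(),np.percentile(W[m][:,2],[5,50,95]).round(4))
top=m&(W[...,2]>.1255);print('tip',W[top].mean(0).round(4),top.sum())
print('pin pix',w2p(s,Rm,t,[.4433,-.2465,.129]))
plateheld()
E
```

```text
time: 28.32
tcp_pos: [0.533, -0.2314, 0.1537]
tool_rot: [-1.568, -0.128, 0.127]
wrist_force: [0.0, 0.1, -4.2]
opening: 0.156
t 28.32 tcp [ 0.533  -0.2314  0.1537] zaxis yaw 99.29 ydown [ 0.001 -0.    -1.   ] F [ 0.   0.1 -4.2] open 0.156 q [-0.54  0.51  1.48  0.    1.15 -2.27]
shift tool xyz mm [ 0.2 21.7  0.2]
turn about tool y: 0.002 rad (-0.1 deg world yaw; or other way -3.140)
[ 0.4432 -0.2465  0.1264] 278 [0.1236 0.1265 0.129 ]
tip [ 0.4433 -0.2464  0.1274] 190
pin pix [279.22360814  81.30508849]
plane y = 0.0006 x + -0.0001 z + 0.0101 46735
 hole? tool x,z mm [-91.34  -0.72] [ 12.  12. 233.]
 knob [-0.0907 -0.0283 -0.0445] 4496
 knob [-0.0909 -0.0283  0.0431] 4498
```

View pics/w16.png

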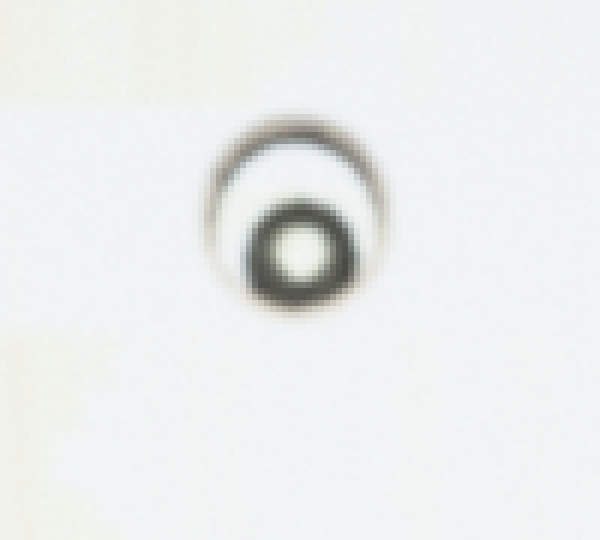

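```bash
python3 -m crank '[0.005,0.0003,0.004,0.0003,0, 0.005,0,0.004,0,0, 0.005,0,0.003,0,0, 0.005,0,0.003,0,0, 0.005,0,0,0,0]'
python3 -c "
from h import *
goto(.5332,-.2312,.132,99.2);plateheld();blobs(.155,.19,(.534,-.232),.14,('scene','side'))"
```

```text
time: 29.05
tcp_pos: [0.5328, -0.2308, 0.139]
tool_rot: [-1.567, -0.127, 0.128]
wrist_force: [0.0, 0.5, -3.5]
opening: 0.15
t 29.05 tcp [ 0.5328 -0.2308  0.139 ] zaxis yaw 99.29 ydown [-0.  0. -1.] F [ 0.   0.5 -3.5] open 0.15 q [-0.54  0.53  1.5   0.    1.12 -2.27]
shift tool xyz mm [ 0.3  7.  -0.4]
turn about tool y: 0.002 rad (-0.1 deg world yaw; or other way -3.140)
plane y = 0.0005 x + -0.0002 z + 0.0101 46869
 hole? tool x,z mm [-91.49  -0.71] [ 12.   12.  173.5]
 knob [-0.0907 -0.0283 -0.0445] 4496
 knob [-0.0909 -0.0283  0.0431] 4499
scene 82 mean [ 0.4541 -0.2856  0.1638] rect 453.2 -288.4 40.5 16.3 ang 7.8 px [228. 110.]
scene 187 mean [ 0.5454 -0.224   0.1709] rect 548.2 -223.5 78.7 38.6 ang -62.5 px [208. 134.]
scene 87 mean [ 0.44   -0.1973  0.1642] rect 439.1 -199.7 41.4 16.9 ang 7.9 px [250. 126.]
scene 94 mean [ 0.6349 -0.2562  0.164 ] rect 634.6 -256.8 38.7 14.9 ang 9.8 px [171. 143.]
scene 107 mean [ 0.6201 -0.1679  0.163 ] rect 619.3 -168.8 42.7 18.0 ang 14.6 px [193. 161.]
side 77 mean [ 0.6292 -0.2561  0.1637] rect 631.4 -256.5 40.8 16.5 ang 14.8 px [309. 130.]
side 189 mean [ 0.5265 -0.2223  0.1699] rect 527.0 -220.7 54.6 53.1 ang 44.9 px [331. 143.]
side 90 mean [ 0.6155 -0.1671  0.1636] rect 617.9 -167.3 42.8 15.1 ang 3.8 px [292. 142.]
side 80 mean [ 0.4381 -0.1958  0.1636] rect 437.8 -196.7 35.5 12.4 ang 6.1 px [352. 159.]
```

Pins are entering with no side force, so I'll go on down.

```bash
python3 -m crank '[0.005,0,0.002,0,0, 0.005,0,0.002,0,0, 0.005,0,0.002,0,0, 0.005,0,0,0,0, 0.005,0,0,0,0]'
python3 -c "
from h import *
goto(.5332,-.2312,.132,99.2);plateheld()"
```

```text
time: 29.82
tcp_pos: [0.533, -0.2309, 0.1333]
tool_rot: [-1.567, -0.127, 0.127]
wrist_force: [0.3, -0.5, -4.4]
opening: 0.153
t 29.82 tcp [ 0.533  -0.2309  0.1333] zaxis yaw 99.29 ydown [ 0.  0. -1.] F [ 0.3 -0.5 -4.4] open 0.153 q [-0.54  0.53  1.5   0.    1.11 -2.27]
shift tool xyz mm [ 0.1  1.3 -0.3]
turn about tool y: 0.002 rad (-0.1 deg world yaw; or other way -3.140)
plane y = 0.0010 x + 0.0001 z + 0.0101 46940
 knob [-0.0907 -0.0283 -0.0444] 4494
 knob [-0.0908 -0.0284  0.0431] 4492
```

```bash
python3 -m crank '[0.005,0,0.001,0,0, 0.005,0,0.0008,0,0, 0.005,0,0,0,0, 0.005,0,0,0,0]'
python3 -c "
from h import *
state()"
```

```text
time: 30.38
tcp_pos: [0.533, -0.2309, 0.1317]
tool_rot: [-1.567, -0.128, 0.127]
wrist_force: [-0.6, -0.1, -2.4]
opening: 0.15
t 30.38 tcp [ 0.533  -0.2309  0.1317] zaxis yaw 99.29 ydown [ 0. -0. -1.] F [-0.6 -0.1 -2.4] open 0.15 q [-0.54  0.54  1.5   0.    1.1  -2.27]
```

```bash
python3 -m crank '[0.05,0,0.0005,0,0, 0.05,0,0,0,0, 0.05,0,0,0,0, 0.05,0,-0.02,0,0, 0.05,0,-0.05,0,0, 0.05,0,-0.05,0,0, 0.05,0,-0.05,0,0, 0.05,0,0,0,0, 0.05,0,0,0,0]'
python3 - <<'E'
from h import *
state();blobs(.154,.19,(.534,-.232),.14,('wrist',));blobs(.116,.129,(.534,-.232),.14,('wrist',))
s,_,_=snap('wrist');save(s,'w17')
s,_,_=snap('scene');cv2.imwrite('pics/s17.png',cv2.resize(s['frame'][90:230,130:310,::-1],None,fx=4,fy=4))
s,_,_=snap('side');cv2.imwrite('pics/d17.png',cv2.resize(s['frame'][100:240,240:420,::-1],None,fx=4,fy=4))
E
```

```text
time: 31.5
tcp_pos: [0.5327, -0.2308, 0.3005]
tool_rot: [-1.567, -0.127, 0.128]
wrist_force: [0.9, 0.9, -0.5]
opening: 0.586
t 31.5 tcp [ 0.5327 -0.2308  0.3005] zaxis yaw 99.29 ydown [-0.001  0.    -1.   ] F [ 0.9  0.9 -0.5] open 0.586 q [-0.54  0.41  1.24  0.    1.5  -2.27]
wrist 707 mean [ 0.4498 -0.2904  0.1599] rect 449.9 -291.0 39.6 12.4 ang 8.9 px [226. 100.]
wrist 702 mean [ 0.4353 -0.2028  0.1599] rect 435.3 -202.3 39.6 12.2 ang 7.6 px [331. 100.]
wrist 982 mean [ 0.5322 -0.232   0.1581] rect 533.1 -231.9 63.4 13.5 ang 9.4 px [278. 203.]
wrist 448 mean [ 0.6291 -0.2609  0.1597] rect 630.7 -260.9 39.5 12.0 ang 6.5 px [234. 292.]
wrist 444 mean [ 0.6148 -0.1732  0.1598] rect 616.3 -172.4 39.7 12.1 ang 7.4 px [323. 292.]
wrist 20971 mean [ 0.5238 -0.2331  0.1217] rect 533.7 -231.6 214.6 125.5 ang 9.4 px [278. 185.]
```

View pics/w17.png

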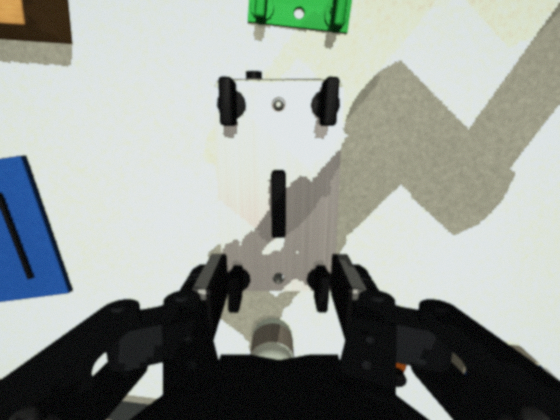

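View pics/s17.png

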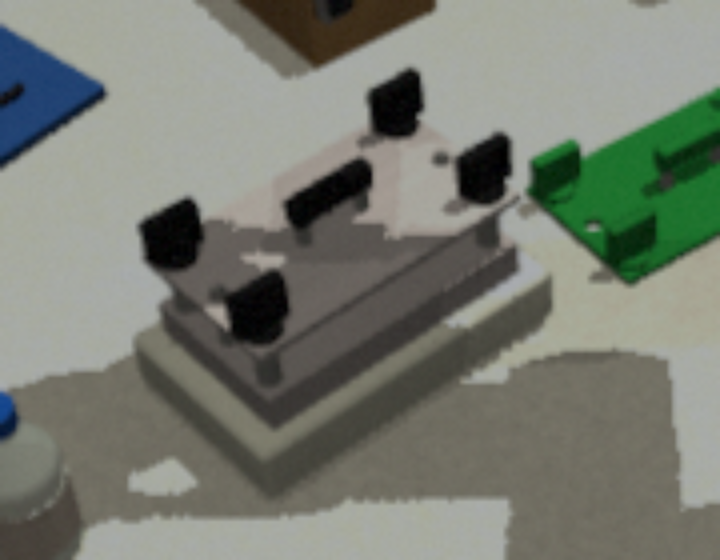

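View pics/d17.png

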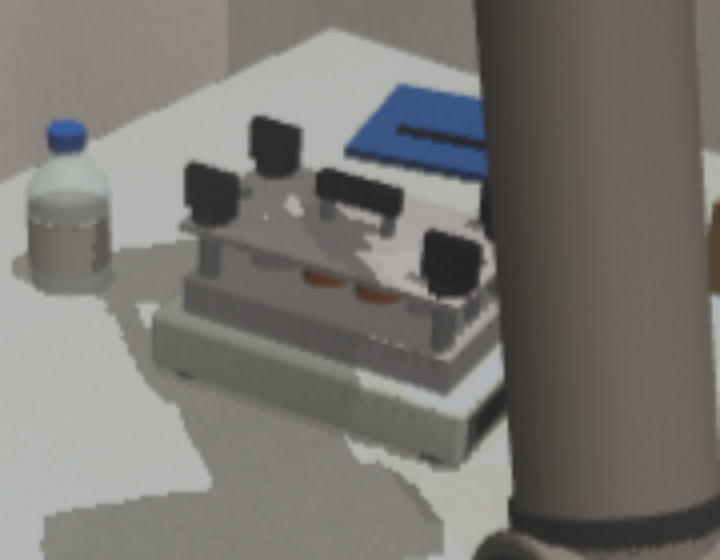

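```bash
python3 -c "
from h import *
goto(.6173,-.1717,.134,99.25)"
```

```text
t 31.75 tcp [ 0.5327 -0.2308  0.2998] zaxis yaw 99.29 ydown [-0.002  0.001 -1.   ] F [0.7 0.3 0.1] open 0.588 q [-0.54  0.41  1.24  0.    1.5  -2.27]
shift tool xyz mm [ 93.3 165.7  44.4]
turn about tool y: 0.001 rad (-0.0 deg world yaw; or other way -3.141)
```

```bash
python3 -m crank '[0.035,0.0464,0,0.0223,0, 0.035,0.0464,0,0.0223,0, 0.035,0,0.05,0,0, 0.035,0,0.05,0,0, 0.035,0,0,0,0, 0.035,0,0,0,0, 0.035,0,0,0,0]'
python3 - <<'E'
from h import *
goto(.6173,-.1717,.134,99.25);s,_,_=snap('wrist');save(s,'w18')
blobs(.154,.17,(.534,-.232),.14,('wrist',))
E
```

```text
time: 32.62
tcp_pos: [0.6185, -0.1726, 0.2038]
tool_rot: [-1.569, -0.131, 0.124]
wrist_force: [-1.2, 0.3, 0.7]
opening: 0.412
t 32.62 tcp [ 0.6185 -0.1726  0.2038] zaxis yaw 99.28 ydown [ 0.004 -0.002 -1.   ] F [-1.2  0.3  0.7] open 0.412 q [-0.39  0.58  1.22  0.    1.34 -2.12]
shift tool xyz mm [-1.3 69.8  1.2]
turn about tool y: 0.000 rad (-0.0 deg world yaw; or other way -3.141)
wrist 3084 mean [ 0.5325 -0.2311  0.1581] rect 533.9 -231.6 63.6 14.6 ang 9.4 px [200.  79.]
wrist 1272 mean [ 0.6299 -0.2596  0.1595] rect 631.2 -260.4 39.7 12.5 ang 7.4 px [140. 236.]
wrist 1126 mean [ 0.6154 -0.1725  0.16  ] rect 616.7 -172.2 39.7 12.0 ang 9.0 px [280. 237.]
```

View pics/w18.png

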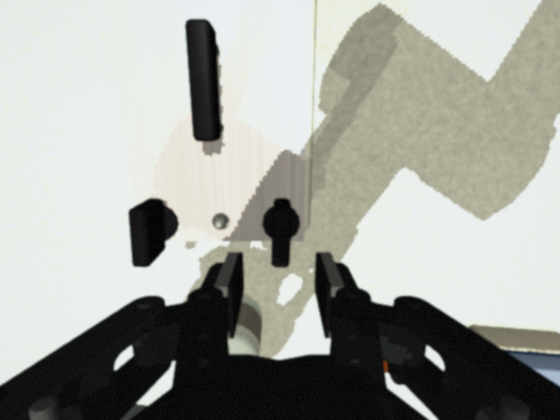

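```bash
python3 -m crank '[0.035,-0.001,0.04,0.0008,0, 0.035,0,0.02,0,0, 0.035,0,0.0095,0,0, 0.035,0,0,0,0, 0.035,0,0,0,0]'
python3 -c "
from h import *
goto(.6173,-.1717,.134,99.25)"
```

```text
time: 33.35
tcp_pos: [0.617, -0.1716, 0.1329]
tool_rot: [-1.568, -0.129, 0.126]
wrist_force: [0.2, 0.3, -0.2]
opening: 0.41
t 33.35 tcp [ 0.617  -0.1716  0.1329] zaxis yaw 99.29 ydown [ 0.002 -0.001 -1.   ] F [ 0.2  0.3 -0.2] open 0.41 q [-0.39  0.63  1.32 -0.    1.19 -2.12]
shift tool xyz mm [ 0.3 -1.1 -0.1]
turn about tool y: 0.001 rad (-0.0 deg world yaw; or other way -3.141)
```

```bash
python3 -m crank '[0.005,0,0,0,0, 0.005,0,0,0,0, 0.005,0,0,0,0, 0.005,0,0,0,0, 0.005,0,0,0,0]'
python3 -m crank '[0.005,0,0,0,0.1, 0.005,0,0,0,0.14, 0.005,0,0,0,0.15, 0.005,0,0,0,0.15, 0.005,0,0,0,0.14, 0.005,0,0,0,0.105, 0.005,0,0,0,0, 0.005,0,0,0,0]'
python3 -c "
from h import *
goto(.6173,-.1717,.134,54.2)"
```

```text
time: 33.98
tcp_pos: [0.6167, -0.1715, 0.1326]
tool_rot: [-1.568, -0.129, 0.126]
wrist_force: [-0.2, -0.4, 6.6]
opening: 0.128
time: 34.98
tcp_pos: [0.6172, -0.1703, 0.1326]
tool_rot: [-1.514, 0.486, -0.489]
wrist_force: [0.4, 4.6, 6.1]
opening: 0.126
t 34.98 tcp [ 0.6172 -0.1703  0.1326] zaxis yaw 54.33 ydown [ 0.003  0.001 -1.   ] F [0.4 4.6 6.1] open 0.126 q [-0.39  0.63  1.32  0.    1.19 -1.34]
shift tool xyz mm [ 0.9 -1.4 -1.1]
turn about tool y: 0.002 rad (-0.1 deg world yaw; or other way -3.139)
```

```bash
python3 -m crank '[0.035,0,0,0,0, 0.035,0,0,0,0, 0.035,0,-0.03,0,0, 0.035,0,-0.04,0,0, 0.035,0,0,0,-0.157, 0.035,0,0,0,-0.157, 0.035,0,0,0,-0.157, 0.035,0,0,0,-0.157, 0.035,0,0,0,-0.157, 0.035,0,0,0,0]'
python3 - <<'E'
from h import *
s,_,_=snap('wrist');save(s,'w19')
blobs(.154,.17,(.534,-.232),.14,('wrist',))
goto(.4501,-.2901,.134,99.25)
E
```

```text
time: 36.22
tcp_pos: [0.616, -0.1715, 0.2012]
tool_rot: [-1.567, -0.126, 0.127]
wrist_force: [-0.1, 0.7, 0.0]
opening: 0.408
wrist 3141 mean [ 0.5323 -0.2313  0.1581] rect 533.6 -231.7 63.9 14.6 ang 9.5 px [196.  83.]
wrist 1288 mean [ 0.6298 -0.2601  0.1595] rect 631.0 -260.8 39.7 12.0 ang 6.7 px [135. 241.]
wrist 1199 mean [ 0.6154 -0.1727  0.1598] rect 616.8 -172.6 40.1 12.6 ang -36.3 px [278. 241.]
t 36.33 tcp [ 0.6161 -0.1714  0.2013] zaxis yaw 99.1 ydown [-0.  0. -1.] F [ 1.2 -0.5 -1.3] open 0.409 q [-0.39  0.58  1.22 -0.    1.34 -2.12]
shift tool xyz mm [-182.7   67.3  -91. ]
turn about tool y: -0.003 rad (0.2 deg world yaw; or other way 3.139)
```

View pics/w19.png

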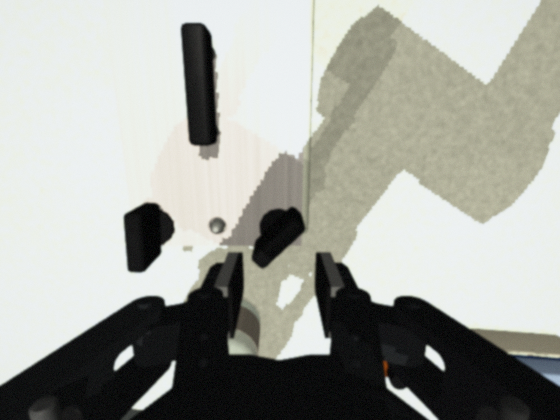

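```bash
python3 -m crank '[0.035,-0.0457,0,-0.0227,-0.003, 0.035,-0.0457,0,-0.0227,0, 0.035,-0.0457,0,-0.0227,0, 0.035,-0.0457,0,-0.0227,0, 0.035,0,0,0,0, 0.035,0,0.04,0,0, 0.035,0,0.018,0,0, 0.035,0,0,0,0, 0.035,0,0,0,0]'
python3 - <<'E'
from h import *
goto(.4501,-.2901,.134,99.25)
s,_,_=snap('wrist');save(s,'w20')
E
```

```text
time: 37.45
tcp_pos: [0.4517, -0.2908, 0.1444]
tool_rot: [-1.568, -0.131, 0.129]
wrist_force: [0.5, 0.1, 0.2]
opening: 0.404
t 37.45 tcp [ 0.4517 -0.2908  0.1444] zaxis yaw 99.46 ydown [ 0.001 -0.001 -1.   ] F [0.5 0.1 0.2] open 0.404 q [-0.71  0.45  1.62  0.    1.07 -2.45]
shift tool xyz mm [-1.5 10.4  1. ]
turn about tool y: 0.004 rad (-0.2 deg world yaw; or other way -3.138)
```

View pics/w20.png

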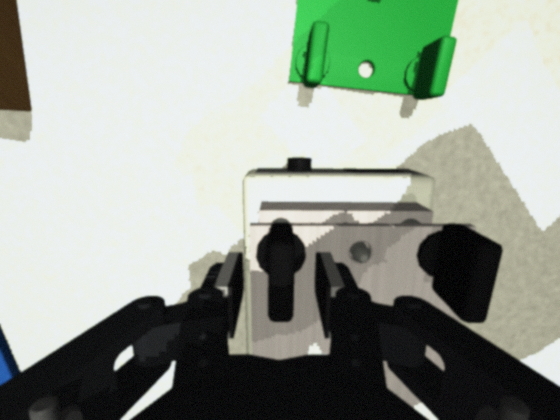

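```bash
python3 -m crank '[0.035,-0.0014,0.0105,0.0008,0.003, 0.035,0,0,0,0, 0.005,0,0,0,0, 0.005,0,0,0,0, 0.005,0,0,0,0, 0.005,0,0,0,0, 0.005,0,0,0,0]'
python3 -c "
from h import *
goto(.4501,-.2901,.134,99.25)"
```

```text
time: 38.38
tcp_pos: [0.4494, -0.2903, 0.1333]
tool_rot: [-1.567, -0.128, 0.127]
wrist_force: [-1.4, 0.2, 3.1]
opening: 0.123
t 38.38 tcp [ 0.4494 -0.2903  0.1333] zaxis yaw 99.29 ydown [ 0. -0. -1.] F [-1.4  0.2  3.1] open 0.123 q [-0.72  0.46  1.64  0.    1.05 -2.45]
shift tool xyz mm [ 0.8 -0.7  0.1]
turn about tool y: 0.001 rad (-0.0 deg world yaw; or other way -3.141)
```

```bash
python3 -m crank '[0.005,0,0,0,0.1, 0.005,0,0,0,0.14, 0.005,0,0,0,0.15, 0.005,0,0,0,0.15, 0.005,0,0,0,0.14, 0.005,0,0,0,0.105, 0.005,0,0,0,0, 0.005,0,0,0,0]'
python3 -m crank '[0.035,0,0,0,0, 0.035,0,0,0,0, 0.035,0,-0.03,0,0, 0.035,0,-0.04,0,0, 0.035,0,0,0,-0.157, 0.035,0,0,0,-0.157, 0.035,0,0,0,-0.157, 0.035,0,0,0,-0.157, 0.035,0,0,0,-0.157, 0.035,0,0,0,0]'
python3 - <<'E'
from h import *
blobs(.154,.17,(.534,-.232),.14,('wrist',))
goto(.6317,-.2605,.134,99.25)
E
```

```text
time: 39.38
tcp_pos: [0.4497, -0.2895, 0.1332]
tool_rot: [-1.514, 0.485, -0.486]
wrist_force: [2.9, 6.0, 4.6]
opening: 0.129
time: 40.62
tcp_pos: [0.4491, -0.2905, 0.2028]
tool_rot: [-1.567, -0.126, 0.127]
wrist_force: [-0.6, 0.1, -0.6]
opening: 0.411
wrist 1283 mean [ 0.4336 -0.205   0.1595] rect 434.6 -203.7 39.4 12.4 ang 8.2 px [418. 239.]
wrist 1181 mean [ 0.4482 -0.2919  0.1597] rect 449.8 -291.9 40.5 12.6 ang -35.5 px [278. 240.]
t 40.67 tcp [ 0.4491 -0.2904  0.2028] zaxis yaw 99.12 ydown [-0. -0. -1.] F [-0.4  0.9 -0.6] open 0.411 q [-0.72  0.38  1.54 -0.    1.22 -2.45]
shift tool xyz mm [185.1  68.8   0.6]
turn about tool y: -0.002 rad (0.1 deg world yaw; or other way 3.139)
```

```bash
python3 -m crank '[0.035,0.046,0,0.0002,-0.002, 0.035,0.046,0,0.0002,0, 0.035,0.046,0,0.0001,0, 0.035,0.046,0,0,0, 0.035,0,0,0,0, 0.035,0,0.04,0,0, 0.035,0,0.018,0,0, 0.035,0,0,0,0, 0.035,0,0,0,0]'
python3 - <<'E'
from h import *
goto(.6317,-.2605,.134,99.25)
s,_,_=snap('wrist');save(s,'w21')
E
```

```text
time: 41.8
tcp_pos: [0.6308, -0.2604, 0.1464]
tool_rot: [-1.568, -0.129, 0.127]
wrist_force: [-0.6, -0.1, -0.3]
opening: 0.407
t 41.8 tcp [ 0.6308 -0.2604  0.1464] zaxis yaw 99.33 ydown [ 0.002 -0.001 -1.   ] F [-0.6 -0.1 -0.3] open 0.407 q [-0.5   0.7   1.15 -0.    1.29 -2.24]
shift tool xyz mm [ 0.8 12.4 -0.3]
turn about tool y: 0.001 rad (-0.1 deg world yaw; or other way -3.140)
```

View pics/w21.png

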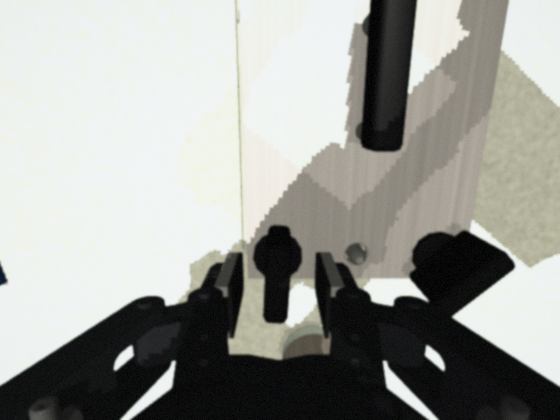

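```bash
python3 -m crank '[0.035,0.0006,0.0125,-0.0006,0.001, 0.035,0,0,0,0, 0.005,0,0,0,0, 0.005,0,0,0,0, 0.005,0,0,0,0, 0.005,0,0,0,0, 0.005,0,0,0,0]'
python3 -m crank '[0.005,0,0,0,0.1, 0.005,0,0,0,0.14, 0.005,0,0,0,0.15, 0.005,0,0,0,0.15, 0.005,0,0,0,0.14, 0.005,0,0,0,0.105, 0.005,0,0,0,0, 0.005,0,0,0,0]'
python3 -m crank '[0.035,0,0,0,0, 0.035,0,0,0,0, 0.035,0,-0.03,0,0, 0.035,0,-0.04,0,0, 0.035,0,0,0,-0.157, 0.035,0,0,0,-0.157, 0.035,0,0,0,-0.157, 0.035,0,0,0,-0.157, 0.035,0,0,0,-0.157, 0.035,0,0,0,0]'
python3 - <<'E'
from h import *
blobs(.154,.17,(.534,-.232),.14,('wrist',))
goto(.4357,-.2013,.134,99.25)
E
```

```text
time: 42.72
tcp_pos: [0.6315, -0.2603, 0.1327]
tool_rot: [-1.567, -0.128, 0.128]
wrist_force: [-0.1, 0.4, 1.1]
opening: 0.129
time: 43.72
tcp_pos: [0.6316, -0.2598, 0.1327]
tool_rot: [-1.515, 0.485, -0.486]
wrist_force: [0.6, 2.7, 2.0]
opening: 0.127
time: 44.98
tcp_pos: [0.6313, -0.2605, 0.2024]
tool_rot: [-1.567, -0.127, 0.127]
wrist_force: [-0.3, -0.1, -0.3]
opening: 0.41
wrist 3098 mean [ 0.532  -0.2335  0.1581] rect 532.8 -232.5 63.7 14.7 ang 9.6 px [357.  80.]
wrist 1190 mean [ 0.6295 -0.262   0.1598] rect 630.7 -261.9 39.5 12.2 ang -35.9 px [278. 239.]
wrist 1339 mean [ 0.6152 -0.1746  0.1594] rect 616.1 -173.6 39.6 12.3 ang -35.8 px [420. 239.]
t 45.02 tcp [ 0.6313 -0.2604  0.2024] zaxis yaw 99.16 ydown [-0. -0. -1.] F [-0.1  0.5  0.4] open 0.413 q [-0.5   0.66  1.07 -0.    1.41 -2.23]
shift tool xyz mm [-183.7   68.4   89.5]
turn about tool y: -0.001 rad (0.1 deg world yaw; or other way 3.140)
```

```bash
python3 -m crank '[0.035,-0.046,0,0.0224,-0.002, 0.035,-0.046,0,0.0224,0, 0.035,-0.046,0,0.0223,0, 0.035,-0.046,0,0.0223,0, 0.035,0,0,0,0, 0.035,0,0.04,0,0, 0.035,0,0.018,0,0, 0.035,0,0,0,0, 0.035,0,0,0,0]'
python3 - <<'E'
from h import *
goto(.4357,-.2013,.134,99.25)
s,_,_=snap('wrist');save(s,'w22')
E
```

```text
time: 46.15
tcp_pos: [0.4363, -0.2028, 0.1453]
tool_rot: [-1.568, -0.13, 0.128]
wrist_force: [-0.2, 0.4, 0.2]
opening: 0.409
t 46.15 tcp [ 0.4363 -0.2028  0.1453] zaxis yaw 99.42 ydown [ 0.002 -0.001 -1.   ] F [-0.2  0.4  0.2] open 0.409 q [-0.59  0.35  1.77  0.    1.02 -2.33]
shift tool xyz mm [-0.3 11.3  1.6]
turn about tool y: 0.003 rad (-0.2 deg world yaw; or other way -3.139)
```

View pics/w22.png

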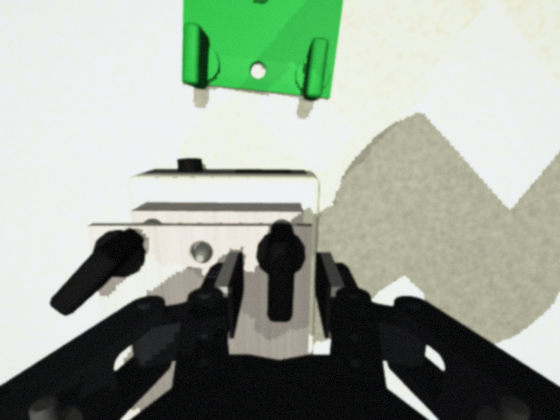

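```bash
python3 -m crank '[0.035,-0.0004,0.0115,0.0006,0.003, 0.035,0,0,0,0, 0.005,0,0,0,0, 0.005,0,0,0,0, 0.005,0,0,0,0, 0.005,0,0,0,0, 0.005,0,0,0,0]'
python3 -m crank '[0.005,0,0,0,0.1, 0.005,0,0,0,0.14, 0.005,0,0,0,0.15, 0.005,0,0,0,0.15, 0.005,0,0,0,0.14, 0.005,0,0,0,0.105, 0.005,0,0,0,0, 0.005,0,0,0,0]'
python3 -m crank '[0.035,0,0,0,0, 0.035,0,0,0,0, 0.035,0,-0.03,0,0, 0.035,0,-0.04,0,0, 0.035,0,0,0,0, 0.035,0,0,0,0]'
python3 - <<'E'
from h import *
blobs(.154,.17,(.534,-.232),.14,('wrist','scene','side'))
s,_,_=snap('scene');cv2.imwrite('pics/s23.png',cv2.resize(s['frame'][90:230,130:310,::-1],None,fx=4,fy=4))
goto(.6173,-.1717,.134,54.25)
E
```

```text
time: 47.08
tcp_pos: [0.4349, -0.2018, 0.1333]
tool_rot: [-1.567, -0.128, 0.127]
wrist_force: [-0.7, 0.3, 2.8]
opening: 0.128
time: 48.08
tcp_pos: [0.4352, -0.2008, 0.1333]
tool_rot: [-1.514, 0.487, -0.488]
wrist_force: [1.0, 5.0, 4.7]
opening: 0.128
time: 48.82
tcp_pos: [0.4343, -0.2016, 0.2024]
tool_rot: [-1.515, 0.488, -0.487]
wrist_force: [0.1, -0.2, -0.6]
opening: 0.413
wrist 1147 mean [ 0.4334 -0.2018  0.1599] rect 434.4 -202.4 39.8 11.9 ang -35.9 px [280. 240.]
wrist 430 mean [ 0.5083 -0.2338  0.1575] rect 513.0 -234.8 24.8 13.7 ang 11.0 px [305. 346.]
scene 53 mean [ 0.4531 -0.2873  0.1586] rect 452.6 -287.6 37.4 15.0 ang -32.1 px [228. 111.]
scene 56 mean [ 0.4381 -0.1973  0.1589] rect 438.2 -198.9 36.6 12.7 ang -38.2 px [250. 127.]
scene 98 mean [ 0.536  -0.2285  0.157 ] rect 535.0 -230.0 64.7 16.0 ang 8.0 px [211. 136.]
scene 68 mean [ 0.6339 -0.2583  0.1583] rect 632.5 -260.6 38.2 16.9 ang -30.6 px [171. 144.]
scene 80 mean [ 0.6191 -0.1697  0.1582] rect 619.2 -170.4 39.9 16.8 ang -33.2 px [193. 162.]
side 38 mean [ 0.6296 -0.2566  0.1597] rect 631.0 -258.5 38.9 11.6 ang -32.3 px [309. 132.]
side 43 mean [ 0.6132 -0.1665  0.1593] rect 616.2 -169.2 45.2 12.5 ang -38.2 px [293. 144.]
side 81 mean [ 0.5308 -0.2277  0.1582] rect 533.3 -229.7 62.1 18.8 ang 6.4 px [330. 146.]
side 53 mean [ 0.4338 -0.1968  0.1596] rect 433.5 -199.0 43.2 13.8 ang -34.5 px [353. 161.]
t 49.02 tcp [ 0.4343 -0.2014  0.202 ] zaxis yaw 54.31 ydown [-0.002  0.001 -1.   ] F [ 0.3  0.  -0.3] open 0.41 q [-0.59  0.29  1.69  0.    1.17 -1.54]
shift tool xyz mm [131.5  67.7 130.9]
turn about tool y: 0.001 rad (-0.1 deg world yaw; or other way -3.140)
```

View pics/s23.png

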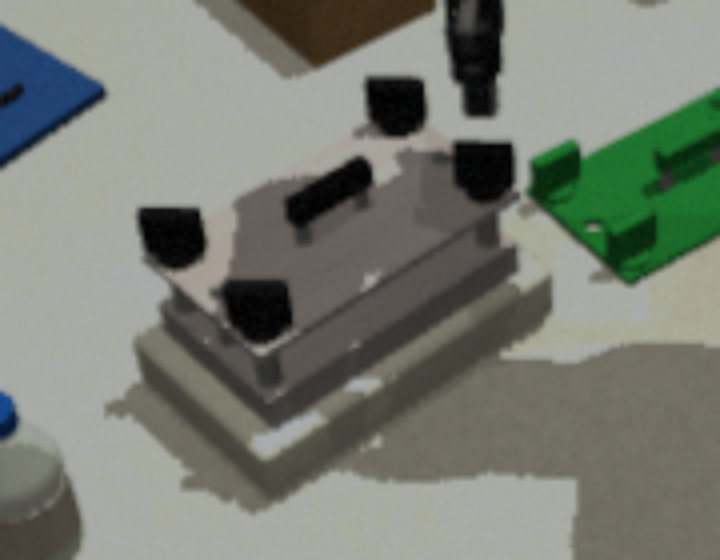

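```bash
python3 -m crank '[0.035,0.0327,0,0.0326,0, 0.035,0.0327,0,0.0326,0, 0.035,0.0327,0,0.0326,0, 0.035,0.0327,0,0.0326,0, 0.035,0,0,0,0, 0.035,0,0.04,0,0, 0.035,0,0.018,0,0, 0.035,0,0,0,0, 0.035,0,0,0,0]'
python3 - <<'E'
from h import *
goto(.6173,-.1717,.134,54.25)
s,_,_=snap('wrist');save(s,'w24')
E
```

```text
time: 50.15
tcp_pos: [0.6171, -0.1725, 0.146]
tool_rot: [-1.515, 0.487, -0.489]
wrist_force: [-0.3, 0.0, -0.5]
opening: 0.408
t 50.15 tcp [ 0.6171 -0.1725  0.146 ] zaxis yaw 54.3 ydown [ 0.001 -0.001 -1.   ] F [-0.3  0.  -0.5] open 0.408 q [-0.39  0.62  1.3  -0.    1.22 -1.34]
shift tool xyz mm [-0.3 12.   0.7]
turn about tool y: 0.001 rad (-0.0 deg world yaw; or other way -3.141)
```

View pics/w24.png

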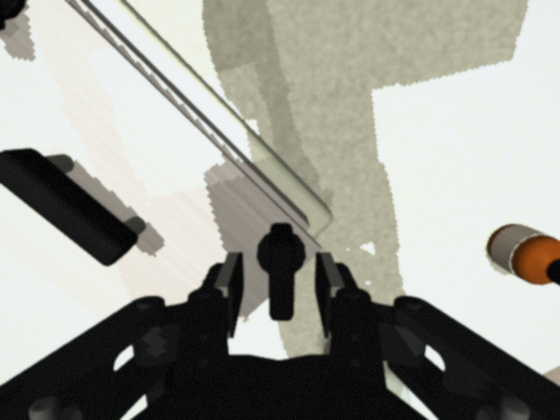

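Centred on knob a. Gripping it and turning it to its stop.

```bash
python3 -m crank '[0.035,0,0.012,0.0004,0, 0.035,0,0,0,0, 0.005,0,0,0,0, 0.005,0,0,0,0, 0.005,0,0,0,0, 0.005,0,0,0,0, 0.005,0,0,0,0]'
python3 -m crank '[0.005,0,0,0,0.1, 0.005,0,0,0,0.14, 0.005,0,0,0,0.15, 0.005,0,0,0,0.15, 0.005,0,0,0,0.14, 0.005,0,0,0,0.1, 0.005,0,0,0,0.03, 0.005,0,0,0,0, 0.005,0,0,0,0]'
python3 -c "
from h import *
st,_=state();print(st['torque'])"
python3 -m crank '[0.035,0,0,0,0, 0.035,0,0,0,0, 0.035,0,-0.03,0,0, 0.035,0,-0.04,0,0, 0.035,0,0,0,-0.157, 0.035,0,0,0,-0.157, 0.035,0,0,0,-0.157, 0.035,0,0,0,-0.157, 0.035,0,0,0,-0.157, 0.035,0,0,0,-0.025]'
python3 - <<'E'
from h import *
blobs(.154,.17,(.534,-.232),.14,('wrist',))
s,_,_=snap('wrist');save(s,'w25')
goto(.4501,-.2901,.134,54.25)
E
```

```text
time: 51.08
tcp_pos: [0.6176, -0.1717, 0.1333]
tool_rot: [-1.515, 0.487, -0.488]
wrist_force: [2.2, 1.0, 1.6]
opening: 0.127
time: 52.2
tcp_pos: [0.6182, -0.1715, 0.1333]
tool_rot: [-1.271, 1.103, -1.107]
wrist_force: [5.7, 1.8, 0.6]
opening: 0.129
t 52.2 tcp [ 0.6182 -0.1715  0.1333] zaxis yaw 8.04 ydown [ 0.002 -0.    -1.   ] F [5.7 1.8 0.6] open 0.129 q [-0.39  0.64  1.31  0.    1.19 -0.53]
[ 0.3472768  -0.7379684   0.45347437]
time: 53.45
tcp_pos: [0.6169, -0.1719, 0.2029]
tool_rot: [-1.515, 0.488, -0.487]
wrist_force: [0.3, 0.3, -0.2]
opening: 0.41
wrist 1326 mean [ 0.4436 -0.2062  0.1592] rect 442.3 -207.0 23.4 12.8 ang -36.4 px [37. 23.]
wrist 2483 mean [ 0.5323 -0.2309  0.158 ] rect 533.0 -231.6 63.5 14.3 ang 9.3 px [120. 185.]
wrist 1186 mean [ 0.6153 -0.1722  0.1598] rect 616.4 -173.2 40.4 12.7 ang -79.9 px [280. 238.]
wrist 29 mean [ 0.6135 -0.2521  0.1566] rect 613.4 -252.1 5.9 1.6 ang 60.0 px [181. 300.]
t 53.55 tcp [ 0.6171 -0.1719  0.2029] zaxis yaw 54.19 ydown [-0. -0. -1.] F [ 0.1 -0.6  1.2] open 0.413 q [-0.39  0.58  1.22 -0.    1.35 -1.34]
shift tool xyz mm [ -66.2   69.  -193.6]
turn about tool y: -0.001 rad (0.1 deg world yaw; or other way 3.141)
```

View pics/w25.png

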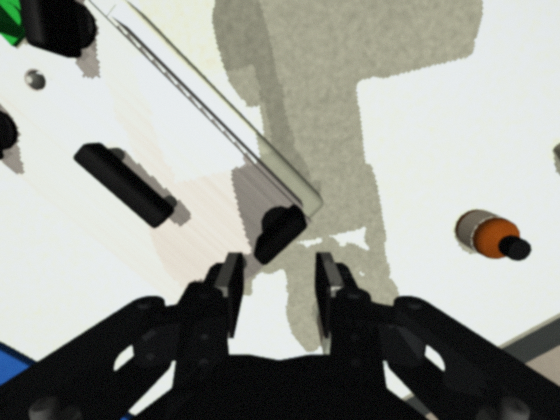

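```bash
python3 -m crank '[0.035,-0.0166,0,-0.0484,0, 0.035,-0.0166,0,-0.0484,0, 0.035,-0.0165,0,-0.0484,0, 0.035,-0.0165,0,-0.0484,0, 0.035,0,0,0,0, 0.035,0,0.04,0,0, 0.035,0,0.018,0,0, 0.035,0,0,0,0, 0.035,0,0,0,0]'
python3 - <<'E'
from h import *
goto(.4501,-.2901,.134,54.25)
s,_,_=snap('wrist');save(s,'w26')
E
```

```text
time: 54.68
tcp_pos: [0.4515, -0.2904, 0.1459]
tool_rot: [-1.516, 0.487, -0.489]
wrist_force: [-0.3, -0.4, 0.0]
opening: 0.41
t 54.67 tcp [ 0.4515 -0.2904  0.1459] zaxis yaw 54.31 ydown [ 0.001 -0.001 -1.   ] F [-0.3 -0.4  0. ] open 0.41 q [-0.71  0.45  1.62  0.    1.08 -1.66]
shift tool xyz mm [-1.3 11.9 -0.5]
turn about tool y: 0.001 rad (-0.1 deg world yaw; or other way -3.141)
```

View pics/w26.png

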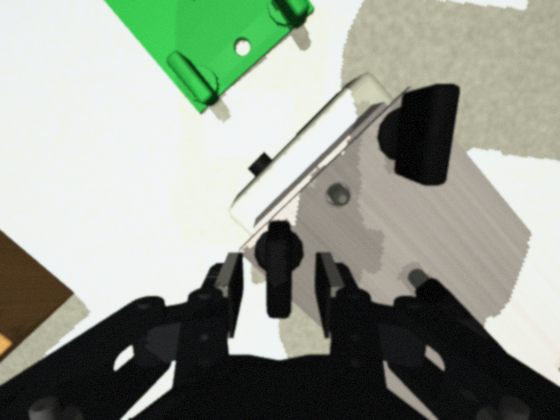

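```bash
python3 -m crank '[0.035,-0.001,0.012,-0.0004,0, 0.035,0,0,0,0, 0.005,0,0,0,0, 0.005,0,0,0,0, 0.005,0,0,0,0, 0.005,0,0,0,0, 0.005,0,0,0,0]'
python3 -m crank '[0.005,0,0,0,0.1, 0.005,0,0,0,0.14, 0.005,0,0,0,0.15, 0.005,0,0,0,0.15, 0.005,0,0,0,0.14, 0.005,0,0,0,0.1, 0.005,0,0,0,0.03, 0.005,0,0,0,0, 0.005,0,0,0,0]'
python3 -c "
from h import *
st,_=state();print(st['torque'])"
python3 -m crank '[0.035,0,0,0,0, 0.035,0,0,0,0, 0.035,0,-0.03,0,0, 0.035,0,-0.04,0,0, 0.035,0,0,0,-0.157, 0.035,0,0,0,-0.157, 0.035,0,0,0,-0.157, 0.035,0,0,0,-0.157, 0.035,0,0,0,-0.157, 0.035,0,0,0,-0.025]'
python3 - <<'E'
from h import *
blobs(.154,.17,(.534,-.232),.14,('wrist',))
goto(.6317,-.2605,.134,54.25)
E
```

```text
time: 55.6
tcp_pos: [0.45, -0.2899, 0.1333]
tool_rot: [-1.515, 0.487, -0.488]
wrist_force: [3.5, 4.6, 3.6]
opening: 0.128
time: 56.72
tcp_pos: [0.4506, -0.2894, 0.1333]
tool_rot: [-1.27, 1.105, -1.107]
wrist_force: [7.0, 5.5, 1.9]
opening: 0.133
t 56.73 tcp [ 0.4506 -0.2894  0.1333] zaxis yaw 7.97 ydown [ 0.002  0.001 -1.   ] F [7.  5.5 1.9] open 0.133 q [-0.72  0.46  1.64  0.    1.05 -0.86]
[ 1.03157973 -0.90242597  0.44142656]
time: 57.98
tcp_pos: [0.4492, -0.2904, 0.2029]
tool_rot: [-1.515, 0.489, -0.488]
wrist_force: [0.1, -0.4, -0.3]
opening: 0.409
wrist 1562 mean [ 0.4334 -0.203   0.1598] rect 434.5 -202.6 40.2 12.3 ang -36.0 px [390. 135.]
wrist 1189 mean [ 0.4478 -0.2901  0.1597] rect 448.9 -291.1 40.0 12.5 ang -81.6 px [281. 238.]
wrist 1694 mean [ 0.5278 -0.2324  0.1581] rect 531.8 -232.0 63.8 13.8 ang 9.9 px [423. 282.]
wrist 632 mean [ 0.6144 -0.1833  0.1585] rect 616.3 -180.7 24.9 13.8 ang -81.5 px [547. 338.]
t 58.02 tcp [ 0.4493 -0.2904  0.2029] zaxis yaw 54.26 ydown [-0. -0. -1.] F [-0.5 -0.1 -0.4] open 0.407 q [-0.72  0.38  1.54 -0.    1.22 -1.66]
shift tool xyz mm [130.6  68.9 130.9]
turn about tool y: 0.000 rad (-0.0 deg world yaw; or other way -3.141)
```

Knob c is at its stop (moment 0.44 N m, wing 90.8°). On to b.

```bash
python3 -m crank '[0.035,0.0325,0,0.0326,0, 0.035,0.0325,0,0.0326,0, 0.035,0.0325,0,0.0326,0, 0.035,0.0325,0,0.0326,0, 0.035,0,0,0,0, 0.035,0,0.04,0,0, 0.035,0,0.018,0,0, 0.035,0,0,0,0, 0.035,0,0,0,0]'
python3 - <<'E'
from h import *
goto(.6317,-.2605,.134,54.25)
s,_,_=snap('wrist');save(s,'w27')
E
```

```text
time: 59.15
tcp_pos: [0.6313, -0.2607, 0.1464]
tool_rot: [-1.515, 0.487, -0.49]
wrist_force: [0.4, -0.5, 0.8]
opening: 0.407
t 59.15 tcp [ 0.6313 -0.2607  0.1464] zaxis yaw 54.24 ydown [ 0.002 -0.001 -1.   ] F [ 0.4 -0.5  0.8] open 0.407 q [-0.5   0.7   1.15 -0.    1.29 -1.45]
shift tool xyz mm [ 0.2 12.4  0.4]
turn about tool y: -0.000 rad (0.0 deg world yaw; or other way 3.141)
```

View pics/w27.png

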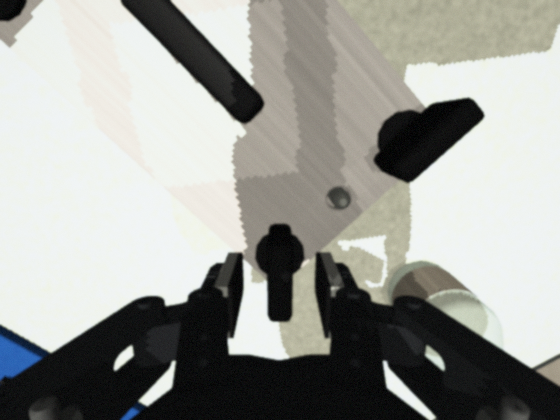

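```bash
python3 -m crank '[0.035,0,0.0125,0,0, 0.035,0,0,0,0, 0.005,0,0,0,0, 0.005,0,0,0,0, 0.005,0,0,0,0, 0.005,0,0,0,0, 0.005,0,0,0,0]'
python3 -m crank '[0.005,0,0,0,0.1, 0.005,0,0,0,0.14, 0.005,0,0,0,0.15, 0.005,0,0,0,0.15, 0.005,0,0,0,0.14, 0.005,0,0,0,0.1, 0.005,0,0,0,0.03, 0.005,0,0,0,0, 0.005,0,0,0,0]'
python3 -c "
from h import *
st,_=state();print(st['torque'])"
python3 -m crank '[0.035,0,0,0,0, 0.035,0,0,0,0, 0.035,0,-0.03,0,0, 0.035,0,-0.04,0,0, 0.035,0,0,0,-0.157, 0.035,0,0,0,-0.157, 0.035,0,0,0,-0.157, 0.035,0,0,0,-0.157, 0.035,0,0,0,-0.157, 0.035,0,0,0,-0.025]'
python3 - <<'E'
from h import *
blobs(.154,.17,(.534,-.232),.14,('wrist',))
goto(.4357,-.2013,.134,54.25)
E
```

```text
time: 60.08
tcp_pos: [0.6313, -0.2601, 0.1328]
tool_rot: [-1.515, 0.487, -0.488]
wrist_force: [-0.7, 0.3, 1.3]
opening: 0.13
time: 61.2
tcp_pos: [0.6321, -0.2597, 0.1328]
tool_rot: [-1.271, 1.104, -1.106]
wrist_force: [5.4, 2.6, 0.0]
opening: 0.131
t 61.2 tcp [ 0.6321 -0.2597  0.1328] zaxis yaw 8.04 ydown [ 0.002  0.    -1.   ] F [5.4 2.6 0. ] open 0.131 q [-0.5   0.71  1.17  0.    1.26 -0.64]
[ 0.38503165 -0.83780699  0.30184049]
time: 62.45
tcp_pos: [0.6308, -0.2603, 0.2023]
tool_rot: [-1.515, 0.488, -0.487]
wrist_force: [-1.1, -0.3, -0.4]
opening: 0.406
wrist 1400 mean [ 0.4526 -0.297   0.1591] rect 450.3 -295.4 30.0 13.1 ang -81.4 px [26. 17.]
wrist 3100 mean [ 0.5323 -0.2319  0.1581] rect 532.7 -232.0 63.9 14.0 ang 8.8 px [219.  73.]
wrist 1540 mean [ 0.6157 -0.1738  0.1598] rect 616.6 -173.3 40.1 12.5 ang -81.3 px [390. 137.]
wrist 1187 mean [ 0.6293 -0.2612  0.1597] rect 630.3 -261.7 39.2 12.5 ang -81.3 px [279. 239.]
t 62.5 tcp [ 0.6309 -0.2602  0.2024] zaxis yaw 54.28 ydown [-0.001 -0.    -1.   ] F [ 0.5 -0.3 -0.5] open 0.411 q [-0.5   0.66  1.07 -0.    1.41 -1.45]
shift tool xyz mm [-192.9   68.5  -66.1]
turn about tool y: 0.001 rad (-0.0 deg world yaw; or other way -3.141)
```

```bash
python3 -m crank '[0.035,-0.0482,0,-0.0165,0, 0.035,-0.0482,0,-0.0165,0, 0.035,-0.0482,0,-0.0165,0, 0.035,-0.0482,0,-0.0165,0, 0.035,0,0,0,0, 0.035,0,0.04,0,0, 0.035,0,0.018,0,0, 0.035,0,0,0,0, 0.035,0,0,0,0]'
python3 - <<'E'
from h import *
goto(.4357,-.2013,.134,54.25)
s,_,_=snap('wrist');save(s,'w28')
E
```

```text
time: 63.62
tcp_pos: [0.4371, -0.2018, 0.1453]
tool_rot: [-1.516, 0.487, -0.49]
wrist_force: [-0.3, 0.9, -0.1]
opening: 0.41
t 63.62 tcp [ 0.4371 -0.2018  0.1453] zaxis yaw 54.28 ydown [ 0.001 -0.001 -1.   ] F [-0.3  0.9 -0.1] open 0.41 q [-0.59  0.36  1.77 -0.    1.02 -1.54]
shift tool xyz mm [-1.4 11.3 -0.4]
turn about tool y: 0.000 rad (-0.0 deg world yaw; or other way -3.141)
```

View pics/w28.png

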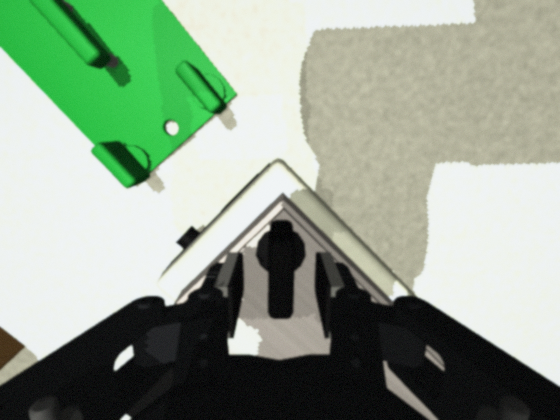

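```bash
python3 -m crank '[0.035,-0.001,0.0115,-0.0003,0, 0.035,0,0,0,0, 0.005,0,0,0,0, 0.005,0,0,0,0, 0.005,0,0,0,0, 0.005,0,0,0,0, 0.005,0,0,0,0]'
python3 -m crank '[0.005,0,0,0,0.1, 0.005,0,0,0,0.14, 0.005,0,0,0,0.15, 0.005,0,0,0,0.15, 0.005,0,0,0,0.14, 0.005,0,0,0,0.1, 0.005,0,0,0,0.03, 0.005,0,0,0,0, 0.005,0,0,0,0]'
python3 -c "
from h import *
st,_=state();print(st['torque'])"
python3 -m crank '[0.035,0,0,0,0, 0.035,0,0,0,0, 0.035,0,-0.03,0,0, 0.035,0,-0.04,0,0, 0.035,0,-0.05,0,0, 0.035,0,-0.05,0,0, 0.035,0,0,0,0, 0.035,0,0,0,0]'
python3 - <<'E'
from h import *
state()
blobs(.154,.17,(.534,-.232),.14,('wrist','scene','side'));blobs(.116,.129,(.534,-.232),.14,('scene','side'))
s,_,_=look('scene',['tipbox','reagent','stain','jar0_mid']);save(s,'s29')
s,_,_=look('side',['tipbox','reagent','stain','jar0_mid']);save(s,'d29')
E
```

```text
time: 64.55
tcp_pos: [0.4354, -0.2008, 0.1333]
tool_rot: [-1.515, 0.487, -0.488]
wrist_force: [2.0, 2.8, 3.4]
opening: 0.132
time: 65.68
tcp_pos: [0.4362, -0.2003, 0.1333]
tool_rot: [-1.27, 1.104, -1.107]
wrist_force: [6.4, 4.8, 1.8]
opening: 0.126
t 65.67 tcp [ 0.4362 -0.2003  0.1333] zaxis yaw 7.98 ydown [ 0.002  0.    -1.   ] F [6.4 4.8 1.8] open 0.126 q [-0.59  0.37  1.79  0.    0.98 -0.73]
[ 0.8912862  -0.92085379  0.55896062]
time: 66.68
tcp_pos: [0.4346, -0.2008, 0.3023]
tool_rot: [-1.272, 1.108, -1.106]
wrist_force: [-0.4, -0.3, -0.3]
opening: 0.41
t 66.67 tcp [ 0.4346 -0.2008  0.3023] zaxis yaw 7.89 ydown [-0.001  0.    -1.   ] F [-0.4 -0.3 -0.3] open 0.41 q [-0.59  0.21  1.51 -0.    1.42 -0.73]
wrist 638 mean [ 0.6141 -0.1715  0.1594] rect 615.1 -172.1 39.4 12.8 ang -80.4 px [477. 197.]
wrist 531 mean [ 0.4346 -0.201   0.1599] rect 434.6 -201.5 39.0 12.0 ang -80.4 px [281. 202.]
wrist 903 mean [ 0.5317 -0.2305  0.1579] rect 532.4 -231.4 63.5 14.3 ang 8.8 px [376. 244.]
wrist 522 mean [ 0.6286 -0.2595  0.1593] rect 630.0 -260.5 39.7 12.5 ang -81.2 px [464. 284.]
wrist 429 me
[... 1025 characters left out ...]
385 -0.2242  0.1208] rect 534.7 -230.3 218.2 130.6 ang 9.0 px [213. 148.]
side 1402 mean [ 0.5271 -0.2182  0.1227] rect 533.6 -229.0 217.4 132.5 ang 9.7 px [329. 159.]
  scene tipbox 0.91 [ 7.840e-01  1.507e-01 -3.000e-04] [204. 328.]
  scene reagent 0.64 [ 0.7886 -0.1969 -0.0027] [138. 227.]
  scene stain 0.83 [ 0.7823 -0.0163  0.0022] [171. 274.]
  side tipbox 0.81 [0.7883 0.1483 0.0033] [169. 214.]
  side reagent 0.59 [ 0.7818 -0.1996 -0.0019] [258. 170.]
  side reagent 0.34 [ 0.438  -0.2051  0.1486] [353. 163.]
  side stain 0.74 [ 0.7835 -0.0141  0.0058] [214. 191.]
  side stain 0.65 [ 7.863e-01 -2.030e-01  4.000e-04] [258. 169.]
  side jar0_mid 0.55 [ 0.5125 -0.2374  0.0849] [336. 170.]
```

View pics/s29.png

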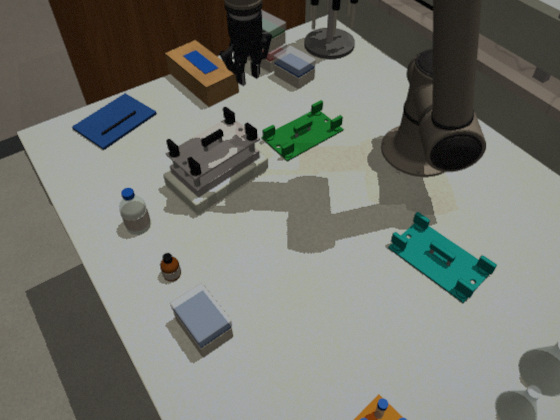

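View pics/d29.png

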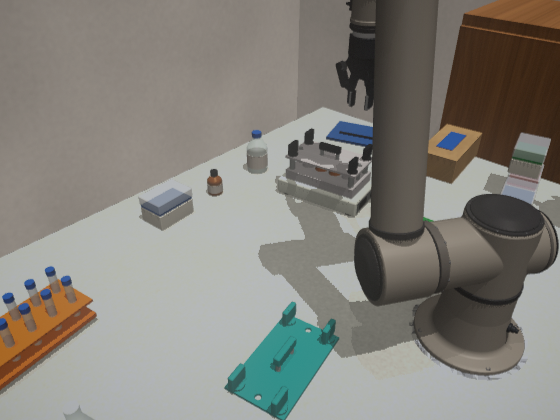

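```bash
python3 -m crank '[0.035,0,0,0,0, 0.035,0,0,0,0]'; python3 -c "
from h import *
print(r.sign_off())"
```

```text
time: 67.68
tcp_pos: [0.4351, -0.2008, 0.303]
tool_rot: [-1.271, 1.107, -1.107]
wrist_force: [0.2, 0.2, -0.3]
opening: 0.41
the job is handed in; nothing more can be done
None
```

The job is done and handed in at about 68 s.

- **Jars:** I found two on the bench and stood both in the inner bores. Their cap tops read 111.5 mm, against 112 mm for fully home.
- **Plate:** The aluminium plate went onto both guide pins without side force and lies flat, with its top at about 122 mm and all four knob tops at the same height.
- **Knobs:** I turned them in the order a, c, b, d, first all to 45° and then all to the stop. After the first pass they read 45–46°. After the second they read about 89–91° and the wrist moment rose to 0.3–0.56 N m at each stop.

**Last checks:** The scene and side pictures show no jar left on the bench. The tip box and both bottles are within about 4 mm of where they were first seen, which is the detector's accuracy. The gripper is clear above the plate. Scene and side depth readings differ from the wrist camera by 2–4 mm, about the stated calibration error. I used the wrist readings, and the fits agreed with them.

No check failed.

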